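# Hook the S-hook into the rail's notch and hang the pipe clamp from it

### The job

Take the S-hook off its little stand, hang it over the flat bar of the rack with its lower curl towards the robot, and bring it along the bar, bearing only lightly on it, until it drops into the bar's one notch; let go. Then hang the pipe clamp by its ring on the hook's lower curl, bolt ears down, and leave it hanging still with the hook still in the notch. Leave the pliers, spanner, bearing and tape roll where they lie.

Things in the scene. Friction and masses are not known exactly. Their poses are not given: they have to be found in the camera images.
- rack: Fixed rack: dark base plate 90x220x8 mm; two grey 20 mm square posts at y = +-98 mm, 4 to 24 mm behind (+x) the mid-plane of a flat bare-steel bar (8 mm thick, 30 high, 300 long) set on edge along y. Origin on the bench under the bar's mid-plane, half-way between the posts; x away from the robot, z up. Pressing the hook on the rack with over 25 N spoils the hook.
- rail_mid (a point): Bar's top edge (270 mm up) half-way between the posts; axes as the rack's. The top edge has ONE notch, 15 mm wide (y), 8 mm deep. The bar has been shifted lengthwise in its clamps, so the notch lies anywhere from y = -33 to +33 mm of this point: not measured, look or feel for it. The bar does not yield to light pushes; the edge is otherwise plain, free of obstacles within 80 mm.
- stand: Fixed stand the hook waits on: base plate 100x70x8 mm and an upright plate 8 mm thick (x), 44 mm wide (y), its top 105 mm up with a 14 mm wide, 8 mm deep notch that holds the hook's upper curl. Origin on the bench under the upright plate; x points across it, away from the hook's lower curl; z up.
- hook_grip (a point): Centre of the flat black grip (26x8x42 mm in x, y, z) on top of the S-hook (8 mm round steel bar, about 160 g, 134 mm tall); pinch it across its 8 mm (y). Hook axes: z up along it, x from the lower curl (-x) to the back leg (+x). The hook may lean some degrees about y on its stand. In the bar's notch the bar's edge beside it is 20 mm below this point: keep fingertips higher.
- hook_seat (a point): Crown of the hook's upper curl, where it rests on a bar's edge, 29 mm below hook_grip, same axes. The curl is a slot open downward, 12 mm wide, centred on x = 0, for the 8 mm bar; shank in front at x = -10 mm, back leg at x = +10 mm reaching 35 mm below this point, flared outward 3 mm at its end. It drops 8 mm from the bar's top edge into the notch.
- hook_curl (a point): Middle of the floor (upper surface) of the hook's lower curl, 105 mm below and 35 mm in front (-x) of hook_grip, same axes. The curl opens upward: 31 mm clear between its front tip (x = -20 mm from here, ending 20 mm above the floor) and the shank (x = +20 mm); the bar under this point is 8 mm thick. The released hook may hang tilted by up to 10 degrees.
- clamp_centre (a point): Centre of the ring of a steel pipe clamp (about 140 g) standing upright on its bolt ears. Ring: 62 mm outside, clear hole about 48 mm, 24 mm wide along its axis; pinch it across the 62 mm. Site y points from the ears through the ring's top, z along the ring's axis (toward the robot or away), x across. Standing: centre 50 mm up, top 30 mm above it. Hung: centre 15 to 30 mm below hook_curl.
- pliers: Bystander: red-handled pliers lying on the bench; leave it alone. Origin under its middle.
- tape_roll: Bystander: black roll of tape lying on the bench; leave it alone. Origin under its middle.
- bearing: Bystander: ball bearing ring lying on the bench; leave it alone. Origin under its middle.
- spanner: Bystander: combination spanner lying on the bench; leave it alone. Origin under its middle.
Not all that is in view belongs to the job. Leave any orange look-alike of the part that bears clamp_centre alone. There is more than one size of the part that bears hook_grip; the job needs the larger.

How it is judged:
On the way, in this order (a step that is already met when the one before it is completed fails the run):
1. the hook sits in the bar's notch and is let go (z of hook_grip in the frame of rack between 0.282 and 0.2945 m and x of hook_grip in the frame of rack between -0.012 and 0.012 m and y of hook_grip in the frame of rack between -0.06 and 0.06 m and angle between hook_grip's own z axis and vertical below 0.3 rad and angle between the x axis of hook_grip and the x axis of rack, either way round below 0.45 rad and x of hook_curl in the frame of rack below -0.005 m and contact force between the fingers and s_hook below 0.1 N), for 0.3 s.
2. the clamp hangs on the lower curl (z of hook_grip in the frame of rack between 0.282 and 0.2945 m and x of hook_grip in the frame of rack between -0.012 and 0.012 m and y of hook_grip in the frame of rack between -0.06 and 0.06 m and angle between hook_grip's own z axis and vertical below 0.3 rad and angle between the x axis of hook_grip and the x axis of rack, either way round below 0.45 rad and x of hook_curl in the frame of rack below -0.005 m and x of clamp_centre in the frame of hook_curl between -0.02 and 0.02 m and y of clamp_centre in the frame of hook_curl between -0.015 and 0.015 m and z of clamp_centre in the frame of hook_curl between -0.04 and -0.008 m and contact force between pipe_clamp and s_hook above 0.3 N and angle between clamp_centre's own y axis and vertical below 0.4 rad), for 0.2 s.
At the end, for the whole second after the job is handed in: Hook in the notch: grip centre 282-294.5 mm above the rack's foot, within 12 mm of the bar's plane, 0.3 rad of upright, 0.45 rad of square, curl to the robot's side. Clamp bears on the curl, ring centre 8-40 mm below its floor, within 20 mm (x), 15 mm (y), ears down within 0.4 rad; both still (all of step 2 and linear speed of each of pipe_clamp, s_hook below 0.03 m/s); the robot touches nothing.
It fails at once if the hook is pressed on the rack with more than 25 N (contact force between s_hook and rack above 25 N).
It fails at once if a bystander is moved by more than 30 mm (distance of any of pliers, tape_roll, bearing, spanner from where it was at the start of the episode above 0.03 m).
It also fails if it takes over 72 s, if anything falls off the work surface, if the arm or the gripper's body presses on something with over 40 N, if the wrist force passes 120 N, or if a joint passes its speed limit or range.

### The arm

A 6-joint arm with a two-finger parallel gripper is mounted at the origin on the work surface; the furniture and walls round the work are solid. World frame = base frame: x ahead of the robot, y to its left, z up, the work surface at z = 0. Lengths are in m, angles in rad, forces in N, time in s.
With the tool pointing down it reaches from about 0.25 to 0.725 m from the base axis. Payload 4 kg.
Tool frame: the origin (TCP) lies at the very end of the fingers, on their centre line; the grasp point (between the pads) lies 19 mm behind it; y points along the fingers, z is the direction in which the jaws open and shut, and the axes are right-handed (so a half turn about y gives the same grasp; the last joint's range is limited). The gripper opens to 85 mm and grips with 20 to 120 N. Pads are 22 mm wide; open, the fingers measure 114 mm over their backs; the gripper's body (76 mm by 85 mm) begins 54 mm behind the grasp point. The pads swing forward as they close: fully open they stand 13 mm farther back than shut.
Start: joints at [1.225, 0.241, 0.005, 1.335, 0, 1.571], TCP at [0.169, 0.47, 0.231] pointing down, gripper open.
Joint ranges: [-2.72, 2.72], [-1.05, 1.87], [-1.09, 1.28], [-1.99, 2.15], [-1.42, 1.44], [-3.14, 3.14]. Speed limits (rad/s): [2.79, 2.79, 3.14, 3.14, 3.14, 3.14].

### API

Orientations are given as a unit quaternion [x, y, z, w].
In Python, from workcell import bot gives the robot as it stands. The module is installed in compiled form; this text tells all that it offers.
- The arm moves only by the tool move_arm, never from a script. Its argument "increments" is a list of rows, each an object with "grip": the closure, from 0 (fully open) to 1 (shut); "linear": the shift along the tool's x, y, z scaled (see below), a list of three; "twist": the turn about the tool's y scaled (see below). A call has exactly 5 rows; each row shifts and turns the pose as measured when the row begins, along the tool's axes as they then stand; what a row does not reach is not made up. The controller multiplies each number of a shift by 0.2 m and each number of a turn by 2 rad. A row lasts 1/10 s, in which the tool goes at most 50 mm and 8.59 degrees, less where a joint would pass 70% of its speed; a pose out of reach is approached as far as the arm can. A call with a number of a shift or a turn outside -1 to 1 is refused whole. A call with a gripper value outside its range is refused whole. The fingers move at their own pace and stop on an object; the grip force is fixed at half the most. Time passes only in rows, so rows that do not move let the fingers close, or fill a call up. It gives the time, the measured TCP pose, the force and the opening at its end, in the units of the state.
- bot.get_obs(): the state, without advancing time (a new reading comes with each control period).
- bot.camera(name): name is "side" or "top"; returns (picture, depth): 480x640x3 uint8, blue, green, red; 480x640 float32, m along the optical axis (not along the pixel's ray), 0 where there is no reading.
- bot.camera_params(name): a dict with "camera_matrix" (3x3 intrinsics, pixels), "dist" ([k1, k2, p1, p2, k3] as OpenCV has them; the pictures are not rectified), "rvec" (rotation vector, rad) and "tvec" (3), from world to camera coordinates, as OpenCV has them. Camera axes: x right, y down, z forward; pixel columns grow to the right and rows downward; lengths in m; the calibration is good to about 2 mm. A picture is of the moment at which its call begins. camera_params takes no time and is no camera call.
- bot.job_done(): hands the job in, once; it reports no verdict.
The state is a dict: "clock": time; "joint_pos": joint angles; "joint_vel": joint speeds; "tau": joint torques, N m; "eef_pos": TCP position; "tool_rot": TCP orientation; "ft_force": force on the tool from outside, world axes, zero at the start; "ft_torque": the same for the moment, N m; "grip_width": finger opening in m.
Only numpy, scipy, OpenCV 4.12 (cv2) and the standard library are available. Lean on these libraries where they do the work, as an engineer would, in place of code of your own. Each camera call takes 0.05 s, during which the arm holds its last target. There are 200 camera calls.

## Working session

There is one attempt and no reset: what is moved stays moved. The work goes in short steps, Python scripts to look and compute and a tool call to move; the robot and the scene stay as the last step left them, time stands still between calls to the robot, and variables do not carry over. Pictures are saved under pics/ and viewed, about 8 in all and at most 12, crops included, and the job is handed in when it is done.

Besides the shell and the picture viewer there is one more tool, called after ">>>" as name([rows], argument=value, ...), one row to a line, values as JSON. move_arm: Moves the arm, as the interface text tells. Its arguments: {"type":"object","properties":{"increments":{"type":"array"}},"required":["increments"]}

```bash
mkdir -p pics; cat > h.py <<'E'
import numpy as np,cv2
from workcell import bot
from scipy.spatial.transform import Rotation as R
def grab(n):
    im,d=bot.camera(n); np.savez(f'{n}.npz',im=im,d=d); return im,d
def load(n):
    z=np.load(f'{n}.npz'); return z['im'],z['d']
def pts(n,d):
    """world point of every pixel from depth"""
    p=bot.camera_params(n);K=np.array(p['camera_matrix'],float);D=np.array(p['dist'],float)
    h,w=d.shape;uv=np.stack(np.meshgrid(np.arange(w),np.arange(h)),-1).reshape(-1,1,2).astype(np.float64)
    q=cv2.undistortPoints(uv,K,D).reshape(h,w,2)
    c=np.dstack([q*d[...,None],d])
    Rm=cv2.Rodrigues(np.array(p['rvec'],float))[0]
    return (c-np.array(p['tvec'],float).reshape(3))@Rm
def proj(n,P):
    p=bot.camera_params(n)
    return cv2.projectPoints(np.array(P,float).reshape(-1,1,3),np.array(p['rvec'],float),np.array(p['tvec'],float),np.array(p['camera_matrix'],float),np.array(p['dist'],float))[0].reshape(-1,2)
E
python3 - <<'E'
from h import *
o=bot.get_obs()
for k,v in o.items(): print(k,np.round(v,3))
for n in ['side','top']:
    im,d=grab(n); cv2.imwrite(f'pics/{n}0.png',im)
    p=bot.camera_params(n);Rm=cv2.Rodrigues(np.array(p['rvec'],float))[0]
    print(n,np.round(p['camera_matrix'],1).tolist(),np.round(p['dist'],3),'pos',np.round(-Rm.T@np.array(p['tvec']).reshape(3),3),'axis',np.round(Rm[2],2),'valid',(d>0).mean())
E
```

```text
clock 0.0
joint_pos [1.225 0.241 0.004 1.335 0.    1.571]
joint_vel [-0.    -0.001  0.     0.002  0.     0.   ]
tau [ 0.0000e+00 -3.7232e+01  2.5241e+01  1.7000e-02  0.0000e+00 -0.0000e+00]
eef_pos [0.169 0.47  0.23 ]
tool_rot [ 0.697 -0.122  0.122 -0.696]
ft_force [0.104 0.066 0.005]
ft_torque [0.011 0.028 0.001]
grip_width 0.085
side [[576.6, 0.0, 315.8], [0.0, 576.6, 241.3], [0.0, 0.0, 1.0]] [-0.108  0.     0.     0.     0.   ] pos [0.298 0.673 0.91 ] axis [ 0.2  -0.72 -0.66] valid 0.99603515625
top [[531.4, 0.0, 326.4], [0.0, 531.4, 240.9], [0.0, 0.0, 1.0]] [-0.075  0.     0.     0.     0.   ] pos [ 0.426 -0.136  1.126] axis [ 0.08  0.   -1.  ] valid 0.99609375
```

View pics/side0.png

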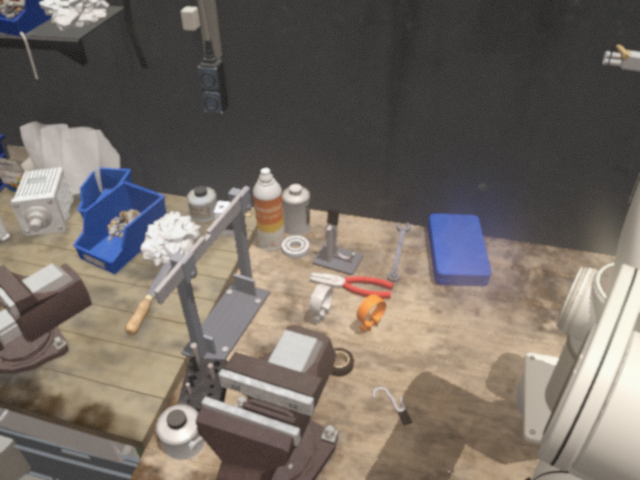

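View pics/top0.png

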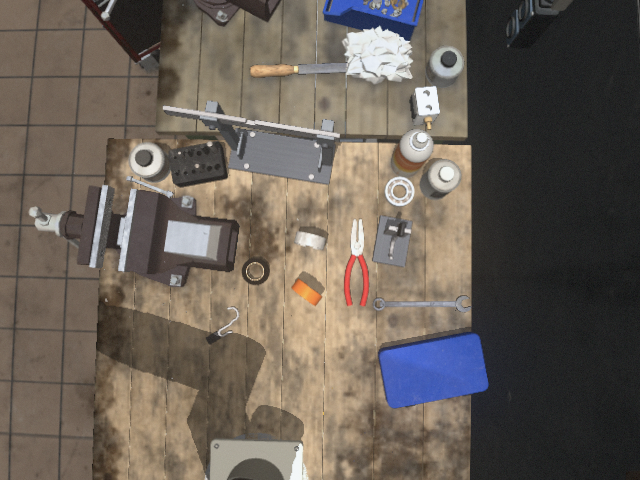

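Side: rack bar (160–250, 190–295), hook on stand (332,235), clamp (320,300), orange decoy (370,310), small hook lying (395,405). Top: bar (165–338,108–135), stand (393,240), clamp (311,238).

```bash
python3 - <<'E'
from h import *
a,da=load('top');b,db=load('side')
def crop(im,x,y,w,h,s): return cv2.resize(im[y:y+h,x:x+w],None,fx=s,fy=s,interpolation=cv2.INTER_CUBIC)
t1=crop(a,365,205,66,50,6);t2=crop(a,280,215,66,50,6)
s1=crop(b,300,200,66,80,4);s2=crop(b,290,270,66,80,4);s3=crop(b,150,180,110,130,3)
c=np.zeros((300+400,800,3),np.uint8)
c[:300,:396]=t1;c[:300,400:796]=t2
c[300:620,:264]=s1;c[300:620,264:528]=s2;c=c[:690];c=cv2.copyMakeBorder(c,0,0,0,0,0)
c2=c[300:];c[300:690,470:800]=s3
cv2.imwrite('pics/m1.png',cv2.resize(c,None,fx=.86,fy=.86))
P=pts('top',da);Q=pts('side',db)
def show(name,P,m):
    q=P[m];print(name,len(q),np.round(q.min(0),3),np.round(q.max(0),3),np.round(np.median(q,0),3))
def box(sh,x,y,w,h):
    m=np.zeros(sh,bool);m[y:y+h,x:x+w]=1;return m
m=box(da.shape,155,95,190,50)&(P[...,2]>.2)&(P[...,2]<.35);show('bar top',P,m)
q=P[m];print('bar histogram z',np.histogram(q[:,2],10))
for n,X,bx in [('top',P,(365,205,66,70)),('side',Q,(300,200,66,85))]:
    m=box(da.shape,*bx)
    for lo,hi in [(.003,.02),(.02,.05),(.05,.08),(.08,.1),(.1,.12),(.12,.15),(.15,.3)]:
        mm=m&(X[...,2]>lo)&(X[...,2]<hi)
        if mm.sum()>2: show(f'stand {n} {lo}-{hi}',X,mm)
for n,X,bx in [('top',P,(290,220,42,36)),('side',Q,(300,280,36,45))]:
    m=box(da.shape,*bx)&(X[...,2]>.01);show('clamp '+n,X,m)
    m&=X[...,2]>.065;show('clamp top '+n,X,m)
    hh=X[m][:,:2];c0=hh.mean(0);w,v=np.linalg.eigh(np.cov((hh-c0).T));print(c0,w,v)
E
```

```text
bar top 2138 [ 0.658 -0.154  0.203] [0.723 0.143 0.278] [0.688 0.    0.269]
bar histogram z (array([  6,   2,   2,   8,  39, 207, 222, 253, 914, 485]), array([0.20253685, 0.21011254, 0.21768823, 0.22526392, 0.23283962,
       0.24041531, 0.247991  , 0.25556669, 0.26314238, 0.27071807,
       0.27829376]))
stand top 0.003-0.02 1636 [ 0.445 -0.357  0.003] [ 0.595 -0.217  0.02 ] [ 0.509 -0.272  0.008]
stand top 0.02-0.05 83 [ 0.477 -0.298  0.02 ] [ 0.538 -0.255  0.05 ] [ 0.515 -0.271  0.028]
stand top 0.05-0.08 47 [ 0.519 -0.299  0.051] [ 0.55  -0.256  0.08 ] [ 0.53  -0.273  0.066]
stand top 0.08-0.1 37 [ 0.519 -0.297  0.08 ] [ 0.546 -0.256  0.098] [ 0.53  -0.273  0.092]
stand top 0.1-0.12 80 [ 0.52 -0.3   0.1 ] [ 0.543 -0.257  0.12 ] [ 0.532 -0.273  0.105]
stand top 0.12-0.15 80 [ 0.516 -0.282  0.121] [ 0.542 -0.271  0.15 ] [ 0.529 -0.276  0.145]
stand top 0.15-0.3 3 [ 0.526 -0.279  0.15 ] [ 0.538 -0.275  0.151] [ 0.537 -0.279  0.15 ]
stand side 0.003-0.02 1575 [ 0.439 -0.495  0.003] [ 0.624 -0.183  0.02 ] [ 0.517 -0.259  0.009]
stand side 0.02-0.05 245 [ 0.448 -0.487  0.02 ] [ 0.624 -
[... 264 characters left out ...]
0.1  ] [ 0.621 -0.253  0.119] [ 0.532 -0.273  0.106]
stand side 0.12-0.15 127 [ 0.514 -0.282  0.121] [ 0.54  -0.268  0.147] [ 0.528 -0.273  0.135]
clamp top 405 [ 0.426 -0.136  0.016] [ 0.528 -0.071  1.126] [ 0.51  -0.104  0.076]
clamp top top 329 [ 0.426 -0.136  0.065] [ 0.527 -0.073  1.126] [ 0.511 -0.104  0.077]
[ 0.50876238 -0.10361633] [0.0001338  0.00036552] [[ 0.70278517 -0.71140214]
 [-0.71140214 -0.70278517]]
clamp side 659 [ 0.298 -0.199  0.01 ] [0.553 0.673 0.91 ] [ 0.509 -0.1    0.049]
clamp top side 236 [ 0.298 -0.124  0.065] [0.526 0.673 0.91 ] [ 0.511 -0.091  0.076]
[ 0.5065427  -0.07740636] [7.79232890e-05 1.33260643e-02] [[-0.96454788 -0.26390791]
 [-0.26390791  0.96454788]]
```

View pics/m1.png

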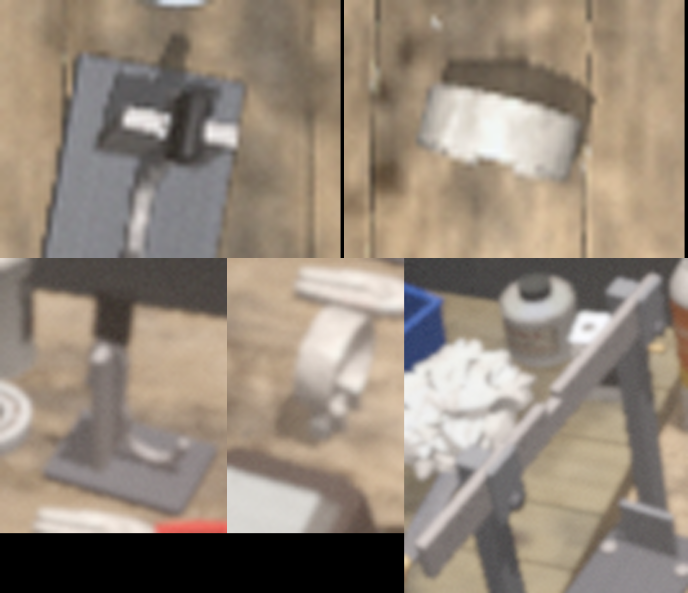

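```bash
python3 - <<'E'
from h import *
a,da=load('top');b,db=load('side');P=pts('top',da);Q=pts('side',db)
def ax(q):
    r=cv2.minAreaRect((q[:,:2]*1000).astype(np.float32));
    c0=q[:,:2].mean(0);w,v=np.linalg.eigh(np.cov((q[:,:2]-c0).T));return 'mean',np.round(q.mean(0),4),'dir',np.round(v[:,1],3),'rect',np.round(r[0],1),np.round(r[1],1),round(r[2],1)
def sel(X,lo,hi): return ((X>lo)&(X<hi)).all(-1)
for n,X in (('top',P),('side',Q)):
    print(n,'grip',ax(X[sel(X,(.505,-.3,.125),(.56,-.25,.16))]))
    print(n,'griptop',ax(X[sel(X,(.505,-.3,.14),(.56,-.25,.16))]))
    print(n,'plate',ax(X[sel(X,(.505,-.31,.100),(.56,-.24,.110))]))
    q=X[sel(X,(.45,-.33,.02),(.515,-.24,.06))];
    if len(q)>3: print(n,'curl',ax(q))
    print(n,'base',ax(X[sel(X,(.44,-.33,.005),(.6,-.21,.012))]))
    q=X[sel(X,(.46,-.16,.065),(.56,-.05,.1))];print(n,'clamp',ax(q),np.percentile(q[:,2],98))
    q=X[sel(X,(.46,-.16,.045),(.56,-.05,.055))];print(n,'clamp mid',ax(q))
    q=X[sel(X,(.64,-.16,.263),(.74,.16,.282))]
    f=np.polyfit(q[:,1],q[:,0],1)
    for _ in range(4):
        r=q[:,0]-np.polyval(f,q[:,1]);k=np.abs(r)<.008;f=np.polyfit(q[k,1],q[k,0],1)
    print(n,'bar x=f(y)',f,'yspan',q[k,1].min(),q[k,1].max(),'z',np.median(q[k,2]))
    # edge height profile along y
    w=X[sel(X,(.64,-.16,.22),(.74,.16,.282))];w=w[np.abs(w[:,0]-np.polyval(f,w[:,1]))<.008]
    print([(round(y,3),round(float(np.percentile(s[:,2],95)),3),round(float(np.median(s[:,0])),4)) for y in np.arange(-.06,.06,.004) for s in [w[np.abs(w[:,1]-y)<.003]] if len(s)>2])
print(np.round(P[sel(P,(.68,-.14,.0),(.75,.14,.262))].min(0),3))
for z in (.02,.008):
  q=P[sel(P,(.58,-.13,.004),(.76,.16,.014))];
print('rackbase',ax(q))
E
```

```text
top grip ('mean', array([ 0.529 , -0.2761,  0.1437]), 'dir', array([-0.987,  0.159]), 'rect', array([ 529.2, -277.1]), array([ 9.1, 25.7]), 82.6)
top griptop ('mean', array([ 0.5289, -0.2766,  0.146 ]), 'dir', array([-0.985,  0.173]), 'rect', array([ 529. , -276.6]), array([ 8.6, 25.5]), 78.3)
top plate ('mean', array([ 0.5323, -0.276 ,  0.1053]), 'dir', array([0.15 , 0.989]), 'rect', array([ 528.5, -277.5]), array([43.5, 18.6]), 84.4)
top curl ('mean', array([ 0.494 , -0.2711,  0.0278]), 'dir', array([-0.988,  0.152]), 'rect', array([ 496.3, -271.3]), array([ 6.7, 38.4]), 81.5)
top base ('mean', array([ 0.5136, -0.2715,  0.0084]), 'dir', array([-0.995,  0.099]), 'rect', array([ 519.9, -270. ]), array([119.4, 159.8]), 89.7)
top clamp ('mean', array([ 0.5111, -0.1027,  0.0763]), 'dir', array([0.221, 0.975]), 'rect', array([ 511.6, -101.6]), array([55. , 23.9]), 77.3) 0.0828755374807509
top clamp mid ('mean', array([ 0.5087, -0.1094,  0.0529]), 'dir', array([0.261, 0.965]), 'rect', array([ 510., -102.]), array([61.9, 18.7]), 75.9)
top bar x=f(y) [0.14660482 0.68937502] yspan -0.1535548
[... 2826 characters left out ...]
, 0.6845), (np.float64(0.0), 0.267, 0.6851), (np.float64(0.004), 0.269, 0.6861), (np.float64(0.008), 0.27, 0.6868), (np.float64(0.012), 0.27, 0.6874), (np.float64(0.016), 0.27, 0.6877), (np.float64(0.02), 0.27, 0.6883), (np.float64(0.024), 0.27, 0.6891), (np.float64(0.028), 0.27, 0.6895), (np.float64(0.032), 0.27, 0.6902), (np.float64(0.036), 0.27, 0.6909), (np.float64(0.04), 0.27, 0.6913), (np.float64(0.044), 0.27, 0.6943), (np.float64(0.048), 0.273, 0.6921), (np.float64(0.052), 0.274, 0.6878), (np.float64(0.056), 0.274, 0.6883)]
[ 0.68  -0.122  0.   ]
rackbase ('mean', array([ 0.689 , -0.0251,  0.0082]), 'dir', array([0.039, 0.999]), 'rect', array([667.,  15.]), array([173.2, 290. ]), 0.1)
```

```bash
cat >> h.py <<'E'
def go(t,yaw_dir=None):
    """shift to world target t in tool axes, units of 0.2 m; twist so jaw axis (tool z) lies along yaw_dir"""
    o=bot.get_obs();T=R.from_quat(o['tool_rot']).as_matrix();p=np.array(o['eef_pos'])
    print('t',round(o['clock'],2),'pos',np.round(p,4),'F',np.round(o['ft_force'],2),'w',round(o['grip_width'],4),'toolz',np.round(T[:,2],3),'tooly',np.round(T[:,1],3))
    if yaw_dir is not None:
        y=np.array([*yaw_dir,0.])/np.linalg.norm(yaw_dir)
        if y@T[:,2]<0: y=-y
        l=T.T@y;th=np.arctan2(l[0],l[2]);print('twist deg',np.degrees(th),'units',th/2)
        T=T@R.from_rotvec([0,th,0]).as_matrix()
    d=T.T@(np.array(t)-p);print('shift(m)',np.round(d,4),'units(after twist axes)',np.round(d/.2,4))
E
python3 - <<'E'
from h import *
go([.527,-.2755,.26],(.155,.988))
_,da=load('top');P=pts('top',da)
def mx(lo,hi):
    m=((P[...,:2]>lo)&(P[...,:2]<hi)).all(-1)&(P[...,2]<.6)&(P[...,2]>.02);q=P[m];print(lo,hi,q[:,2].max().round(3),q.min(0).round(3),q.max(0).round(3))
mx((.3,.03),(.62,.5)); mx((.57,-.45),(.67,-.24)); mx((.6,-.4),(.8,-.2)); mx((.57,-.36),(.6,-.2))
E
```

```text
t 0.1 pos [0.1693 0.4699 0.2305] F [-0.08 -0.55 -0.9 ] w 0.0858 toolz [ 0.339  0.941 -0.002] tooly [-0.001 -0.002 -1.   ]
twist deg -10.897288970791637 units -0.09509678604078912
shift(m) [ 0.4689 -0.0284 -0.681 ] units(after twist axes) [ 2.3445 -0.1419 -3.4049]
(0.3, 0.03) (0.62, 0.5) 0.201 [0.412 0.03  0.02 ] [0.62  0.442 0.201]
(0.57, -0.45) (0.67, -0.24) 0.182 [ 0.594 -0.396  0.02 ] [ 0.67  -0.264  0.182]
(0.6, -0.4) (0.8, -0.2) 0.211 [ 0.6   -0.396  0.02 ] [ 0.8   -0.264  0.211]
(0.57, -0.36) (0.6, -0.2) 0.022 [ 0.594 -0.291  0.021] [ 0.597 -0.279  0.022]
```

>>> move_arm([
  {"grip": 0, "linear": [0, -0.07, 0], "twist": -0.0476},
  {"grip": 0, "linear": [0, -0.07, 0], "twist": -0.0476},
  {"grip": 0, "linear": [0.138, 0, -0.2], "twist": 0},
  {"grip": 0, "linear": [0.138, 0, -0.2], "twist": 0},
  {"grip": 0, "linear": [0.138, 0, -0.2], "twist": 0},
])

```text
clock: 0.6
eef_pos: [0.233, 0.3391, 0.2559]
tool_rot: [0.708, -0.049, 0.047, -0.703]
ft_force: [2.0, -0.1, 0.2]
grip_width: 0.0858
```

>>> move_arm([
  {"grip": 0, "linear": [0.138, 0, -0.2], "twist": 0},
  {"grip": 0, "linear": [0.138, 0, -0.2], "twist": 0},
  {"grip": 0, "linear": [0.138, 0, -0.2], "twist": 0},
  {"grip": 0, "linear": [0.138, 0, -0.2], "twist": 0},
  {"grip": 0, "linear": [0.138, 0, -0.2], "twist": 0},
])

```text
clock: 1.1
eef_pos: [0.3433, 0.1143, 0.2561]
tool_rot: [0.709, -0.047, 0.046, -0.703]
ft_force: [0.3, 0.4, 0.4]
grip_width: 0.0859
```

>>> move_arm([
  {"grip": 0, "linear": [0.138, 0, -0.2], "twist": 0},
  {"grip": 0, "linear": [0.138, 0, -0.2], "twist": 0},
  {"grip": 0, "linear": [0.138, 0, -0.2], "twist": 0},
  {"grip": 0, "linear": [0.138, 0, -0.2], "twist": 0},
  {"grip": 0, "linear": [0.138, 0, -0.2], "twist": 0},
])

```text
clock: 1.6
eef_pos: [0.4537, -0.1102, 0.2567]
tool_rot: [0.708, -0.048, 0.046, -0.703]
ft_force: [0.1, 1.8, 1.4]
grip_width: 0.0854
```

```bash
python3 -c "
from h import *
go([.528,-.2755,.2],(.155,.988))"
```

```text
t 1.6 pos [ 0.4537 -0.1102  0.2567] F [0.08 1.76 1.44] w 0.0854 toolz [ 0.133  0.991 -0.007] tooly [-0.003 -0.007 -1.   ]
twist deg 1.273559019557891 units 0.011113899054878027
shift(m) [ 0.0992  0.0576 -0.1514] units(after twist axes) [ 0.4958  0.2882 -0.757 ]
```

>>> move_arm([
  {"grip": 0, "linear": [0, 0, 0], "twist": 0.011},
  {"grip": 0, "linear": [0.124, 0, -0.19], "twist": 0},
  {"grip": 0, "linear": [0.124, 0, -0.19], "twist": 0},
  {"grip": 0, "linear": [0.124, 0, -0.19], "twist": 0},
  {"grip": 0, "linear": [0.124, 0.1, -0.19], "twist": 0},
])

```text
clock: 2.1
eef_pos: [0.5288, -0.2808, 0.2371]
tool_rot: [0.707, -0.057, 0.055, -0.703]
ft_force: [1.3, 0.9, 0.2]
grip_width: 0.0854
```

```bash
python3 -c "
from h import *
go([.528,-.2755,.117],(.155,.988))"
```

```text
t 2.1 pos [ 0.5288 -0.2808  0.2371] F [1.31 0.86 0.19] w 0.0854 toolz [ 0.158  0.987 -0.006] tooly [-0.004 -0.005 -1.   ]
twist deg -0.18203278216439922 units -0.001588535697667188
shift(m) [-0.0013  0.1201  0.0058] units(after twist axes) [-0.0064  0.6005  0.0292]
```

>>> move_arm([
  {"grip": 0, "linear": [-0.006, 0.15, 0.029], "twist": 0},
  {"grip": 0, "linear": [0, 0.15, 0], "twist": 0},
  {"grip": 0, "linear": [0, 0.15, 0], "twist": 0},
  {"grip": 0, "linear": [0, 0.13, 0], "twist": 0},
  {"grip": 0, "linear": [0, 0, 0], "twist": 0},
])

```text
clock: 2.6
eef_pos: [0.5266, -0.277, 0.1092]
tool_rot: [0.705, -0.063, 0.054, -0.704]
ft_force: [-0.7, -0.1, -0.1]
grip_width: 0.0854
```

```bash
python3 - <<'E'
from h import *
go([.528,-.2755,.117],(.155,.988))
t=crop=None
a,da=grab('top');b,db=grab('side')
s=cv2.resize(b[170:290,270:390],None,fx=4,fy=4,interpolation=cv2.INTER_CUBIC)
t=cv2.resize(a[180:280,350:430],None,fx=4,fy=4,interpolation=cv2.INTER_CUBIC)
t=cv2.copyMakeBorder(t,0,80,0,0,cv2.BORDER_CONSTANT);cv2.imwrite('pics/m2.png',np.hstack([s,t]))
E
```

```text
t 2.6 pos [ 0.5266 -0.277   0.1092] F [-0.67 -0.07 -0.08] w 0.0854 toolz [ 0.165  0.986 -0.002] tooly [-0.013 -0.    -1.   ]
twist deg -0.5807247242944132 units -0.005067779243336908
shift(m) [ 0.001  -0.0078  0.0017] units(after twist axes) [ 0.0051 -0.0389  0.0084]
```

View pics/m2.png

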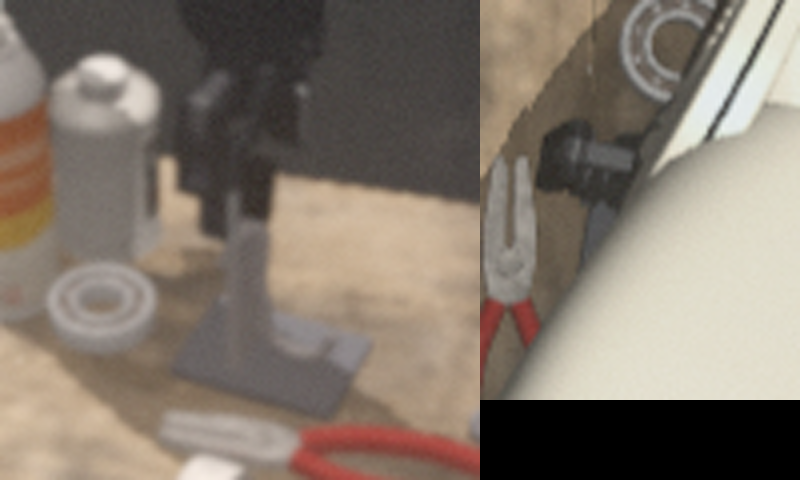

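The view shows the open fingers either side of the grip at side (≈330,215); slightly low, so I raise and close.

>>> move_arm([
  {"grip": 0, "linear": [0.005, -0.04, 0.007], "twist": -0.005},
  {"grip": 0, "linear": [0, 0, 0], "twist": 0},
  {"grip": 1, "linear": [0, 0, 0], "twist": 0},
  {"grip": 1, "linear": [0, 0, 0], "twist": 0},
  {"grip": 1, "linear": [0, 0, 0], "twist": 0},
])

```text
clock: 3.2
eef_pos: [0.5352, -0.2782, 0.1305]
tool_rot: [0.708, -0.052, 0.057, -0.702]
ft_force: [0.2, -0.1, -0.6]
grip_width: 0.0439
```

>>> move_arm([
  {"grip": 1, "linear": [0, 0, 0], "twist": 0},
  {"grip": 1, "linear": [0, 0, 0], "twist": 0},
  {"grip": 1, "linear": [0, 0, 0], "twist": 0},
  {"grip": 1, "linear": [0, 0, 0], "twist": 0},
  {"grip": 1, "linear": [0, 0, 0], "twist": 0},
])

```text
clock: 3.7
eef_pos: [0.5354, -0.2783, 0.1312]
tool_rot: [0.708, -0.052, 0.057, -0.702]
ft_force: [0.1, 0.2, 1.2]
grip_width: 0.0062
```

```bash
python3 - <<'E'
from h import *
go([.528,-.2755,.2],(.155,.988))
E
```

```text
t 3.7 pos [ 0.5354 -0.2783  0.1312] F [0.13 0.19 1.22] w 0.0062 toolz [ 0.153  0.988 -0.009] tooly [ 0.007 -0.01  -1.   ]
twist deg 0.1011576875244769 units 0.000882767355502857
shift(m) [-0.0071 -0.0689  0.001 ] units(after twist axes) [-0.0357 -0.3446  0.0052]
```

>>> move_arm([
  {"grip": 0.6, "linear": [0, 0, 0], "twist": 0},
  {"grip": 0.6, "linear": [0, 0, 0], "twist": 0},
  {"grip": 0.6, "linear": [-0.018, 0.03, 0.005], "twist": 0},
  {"grip": 0.6, "linear": [-0.018, 0.03, 0], "twist": 0},
  {"grip": 0.6, "linear": [0, 0, 0], "twist": 0},
])

```text
clock: 4.2
eef_pos: [0.5271, -0.276, 0.1169]
tool_rot: [0.708, -0.053, 0.056, -0.702]
ft_force: [0.5, -1.0, -0.3]
grip_width: 0.0339
```

```bash
python3 - <<'E'
from h import *
go([.528,-.2755,.117],(.155,.988))
E
```

```text
t 4.2 pos [ 0.5271 -0.276   0.1169] F [ 0.46 -1.01 -0.3 ] w 0.0339 toolz [ 0.153  0.988 -0.009] tooly [ 0.004 -0.009 -1.   ]
twist deg 0.09048137929818931 units 0.0007895989902496198
shift(m) [ 0.0008 -0.0001  0.0006] units(after twist axes) [ 0.0042 -0.0003  0.0032]
```

Spot on. Close, then lift gently.

>>> move_arm([
  {"grip": 1, "linear": [0, 0, 0], "twist": 0},
  {"grip": 1, "linear": [0, 0, 0], "twist": 0},
  {"grip": 1, "linear": [0, 0, 0], "twist": 0},
  {"grip": 1, "linear": [0, 0, 0], "twist": 0},
  {"grip": 1, "linear": [0, 0, 0], "twist": 0},
])

```text
clock: 4.7
eef_pos: [0.5265, -0.2758, 0.1165]
tool_rot: [0.708, -0.053, 0.056, -0.702]
ft_force: [-0.5, 0.4, 0.4]
grip_width: 0.007
```

>>> move_arm([
  {"grip": 1, "linear": [0, 0, 0], "twist": 0},
  {"grip": 1, "linear": [0, -0.05, 0], "twist": 0},
  {"grip": 1, "linear": [0, -0.1, 0], "twist": 0},
  {"grip": 1, "linear": [0, -0.15, 0], "twist": 0},
  {"grip": 1, "linear": [0, 0, 0], "twist": 0},
])

```text
clock: 5.2
eef_pos: [0.5257, -0.275, 0.1784]
tool_rot: [0.708, -0.054, 0.055, -0.702]
ft_force: [0.3, -0.5, -1.3]
grip_width: 0.0071
```

```bash
python3 - <<'E'
from h import *
go([.528,-.2755,.34],(.155,.988))
b,db=grab('side');Q=pts('side',db)
cv2.imwrite('pics/s3.png',cv2.resize(b[130:290,250:410],None,fx=3.5,fy=3.5,interpolation=cv2.INTER_CUBIC))
E
```

```text
t 5.2 pos [ 0.5257 -0.275   0.1784] F [ 0.27 -0.45 -1.32] w 0.0071 toolz [ 0.154  0.988 -0.007] tooly [ 0.001 -0.008 -1.   ]
twist deg 0.08396717311768166 units 0.0007327518172478085
shift(m) [ 0.0027 -0.1616 -0.0014] units(after twist axes) [ 0.0134 -0.8078 -0.0068]
```

View pics/s3.png

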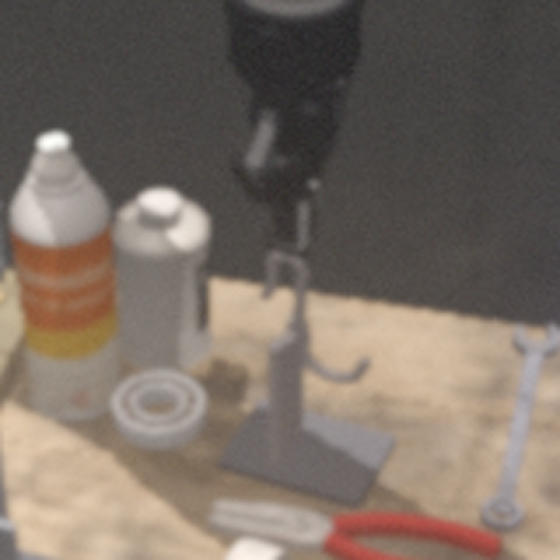

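Hook is held upright (crown at crop (285,260), curl to the robot). Lift high and go to the bar.

>>> move_arm([
  {"grip": 1, "linear": [0, -0.2, 0], "twist": 0},
  {"grip": 1, "linear": [0, -0.23, 0], "twist": 0},
  {"grip": 1, "linear": [0, -0.23, 0], "twist": 0},
  {"grip": 1, "linear": [0, -0.23, 0], "twist": 0},
  {"grip": 1, "linear": [0, 0, 0], "twist": 0},
])

```text
clock: 5.75
eef_pos: [0.5219, -0.2717, 0.3521]
tool_rot: [-0.705, 0.06, -0.048, 0.705]
ft_force: [0.5, -0.2, -1.5]
grip_width: 0.0071
```

>>> move_arm([
  {"grip": 1, "linear": [0.08, 0, 0.18], "twist": 0},
  {"grip": 1, "linear": [0.08, 0, 0.18], "twist": 0},
  {"grip": 1, "linear": [0.08, 0, 0.18], "twist": 0},
  {"grip": 1, "linear": [0.08, 0, 0.18], "twist": 0},
  {"grip": 1, "linear": [0.08, 0, 0.18], "twist": 0},
])

```text
clock: 6.25
eef_pos: [0.6299, -0.108, 0.3453]
tool_rot: [0.705, -0.067, 0.051, -0.704]
ft_force: [0.6, -0.0, -1.2]
grip_width: 0.0068
```

```bash
python3 - <<'E'
from h import *
go([.682,-.032,.365],(.152,.988))
E
```

```text
t 6.25 pos [ 0.6299 -0.108   0.3453] F [ 0.61 -0.03 -1.18] w 0.0068 toolz [ 0.166  0.986 -0.003] tooly [-0.023  0.    -1.   ]
twist deg -0.8222527573698823 units -0.007175508949853258
shift(m) [ 0.0395 -0.0209  0.083 ] units(after twist axes) [ 0.1976 -0.1045  0.4149]
```

>>> move_arm([
  {"grip": 1, "linear": [0, -0.1, 0], "twist": -0.007},
  {"grip": 1, "linear": [0.06, 0, 0.13], "twist": 0},
  {"grip": 1, "linear": [0.06, 0, 0.13], "twist": 0},
  {"grip": 1, "linear": [0.05, 0, 0.1], "twist": 0},
  {"grip": 1, "linear": [0, 0, 0], "twist": 0},
])

```text
clock: 6.75
eef_pos: [0.6781, -0.0324, 0.3516]
tool_rot: [-0.705, 0.065, -0.037, 0.705]
ft_force: [-0.7, 0.1, -2.2]
grip_width: 0.0071
```

```bash
python3 - <<'E'
from h import *
go([.682,-.032,.36],(.152,.988))
E
```

```text
t 6.75 pos [ 0.6781 -0.0324  0.3516] F [-0.71  0.07 -2.18] w 0.0071 toolz [ 0.143  0.99  -0.002] tooly [-0.04   0.004 -0.999]
twist deg 0.4931343340746524 units 0.004303408892116174
shift(m) [ 0.0035 -0.0085  0.001 ] units(after twist axes) [ 0.0174 -0.0425  0.005 ]
```

>>> move_arm([
  {"grip": 1, "linear": [0, 0, 0], "twist": 0},
  {"grip": 1, "linear": [0, 0, 0], "twist": 0},
  {"grip": 1, "linear": [0.018, 0, 0.005], "twist": 0.004},
  {"grip": 1, "linear": [0, 0, 0], "twist": 0},
  {"grip": 1, "linear": [0, 0, 0], "twist": 0},
])

```text
clock: 7.25
eef_pos: [0.681, -0.0345, 0.3481]
tool_rot: [0.705, -0.071, 0.038, -0.705]
ft_force: [-0.3, -0.4, -1.9]
grip_width: 0.0068
```

```bash
python3 - <<'E'
from h import *
b,db=grab('side');Q=pts('side',db)
go([.682,-.032,.36],(.152,.988))
m=((Q>(.6,-.08,.20))&(Q<(.76,.03,.40))).all(-1)
m[:,:]&=True
# bar-frame x offset of pixels above bar edge
q=Q[m];
xr=(q[:,0]-.6867-.157*q[:,1])*.988
for lo in np.arange(.22,.36,.01):
    k=(q[:,2]>lo)&(q[:,2]<lo+.01)&(xr>-.08)&(xr<.05)
    if lo<.275: k&=(abs(xr)>.007)
    x=np.sort(xr[k]);print(round(lo,2),k.sum(),np.round(np.percentile(x,[2,25,50,75,98])*1000,1) if len(x) else '', np.round(np.median(q[k,1]),4) if k.any() else '')
cv2.imwrite('pics/s4.png',cv2.resize(b[110:290,120:300],None,fx=3.3,fy=3.3,interpolation=cv2.INTER_CUBIC))
E
```

```text
t 7.3 pos [ 0.681  -0.0346  0.3481] F [ 0.3  -0.62 -2.72] w 0.0068 toolz [ 0.155  0.988 -0.004] tooly [-0.046  0.003 -0.999]
twist deg -0.15706475676107987 units -0.001370648572162434
shift(m) [ 0.0001 -0.0119  0.0026] units(after twist axes) [ 0.0004 -0.0595  0.0132]
0.22 0  
0.23 0  
0.24 33 [-43.7 -37.2 -32.3 -27.8 -17. ] -0.0282
0.25 65 [-52.3 -44.7 -26.4 -18.9 -12.3] -0.0292
0.26 43 [-55.  -52.  -17.  -14.8  -9.2] -0.029
0.27 25 [-56.3 -15.6 -14.9 -13.4  -9.3] -0.0311
0.28 28 [-14.5 -12.4 -10.6  -9.3  -6.8] -0.031
0.29 33 [-11.3  -9.8  -6.8  12.1  17.8] -0.0337
0.3 46 [-11.8  -9.9  -6.6  10.4  13.4] -0.0329
0.31 46 [-12.2  -9.    7.3  10.3  15.4] -0.0333
0.32 43 [-12.3  -8.9  -6.3  10.2  13.5] -0.0331
0.33 56 [-10.6  -6.5  -1.    5.3  12.8] -0.0323
0.34 39 [-12.  -10.9  -7.8  -1.7  12.2] -0.0298
0.35 69 [-12.6 -11.6 -10.1  -6.7   5.2] -0.0247
```

View pics/s4.png

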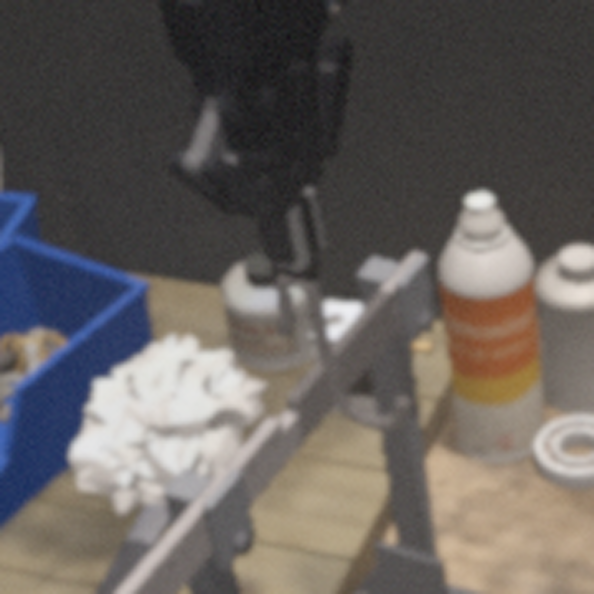

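Side view: hook over the bar, legs straddling it (crop (285,310) and (320,320)); notch at crop ≈(285,415). The slot is centred within ~1 mm.

```bash
python3 - <<'E'
from h import *
go([.681,-.0345,.300],(.152,.988)); print(np.round(bot.get_obs()['joint_pos'],3))
E
```

```text
t 7.3 pos [ 0.681  -0.0346  0.3481] F [ 0.3  -0.62 -2.72] w 0.0068 toolz [ 0.155  0.988 -0.004] tooly [-0.046  0.003 -0.999]
twist deg -0.15706475676107987 units -0.001370648572162434
shift(m) [0.0022 0.0481 0.0003] units(after twist axes) [0.0112 0.2404 0.0014]
[-0.051  0.764  1.153  2.006  0.     0.104]
```

>>> move_arm([
  {"grip": 1, "linear": [0.004, 0.07, 0], "twist": 0},
  {"grip": 1, "linear": [0.004, 0.07, 0], "twist": 0},
  {"grip": 1, "linear": [0.003, 0.06, 0], "twist": 0},
  {"grip": 1, "linear": [0, 0, 0], "twist": 0},
  {"grip": 1, "linear": [0, 0, 0], "twist": 0},
])

```text
clock: 7.8
eef_pos: [0.681, -0.0368, 0.31]
tool_rot: [0.705, -0.07, 0.041, -0.704]
ft_force: [-0.9, -0.9, -1.4]
grip_width: 0.007
```

```bash
python3 - <<'E'
from h import *
go([.681,-.0345,.290],(.152,.988)); print(np.round(bot.get_obs()['joint_pos'],3))
E
```

```text
t 7.8 pos [ 0.681  -0.0368  0.31  ] F [-0.87 -0.9  -1.43] w 0.007 toolz [ 0.157  0.988 -0.004] tooly [-0.041  0.002 -0.999]
twist deg -0.3189276663231876 units -0.0027831689265207303
shift(m) [0.0005 0.0199 0.0024] units(after twist axes) [0.0025 0.0997 0.0119]
[-0.054  0.705  0.937  1.845  0.     0.104]
```

>>> move_arm([
  {"grip": 1, "linear": [0.002, 0.03, 0.006], "twist": 0},
  {"grip": 1, "linear": [0.001, 0.03, 0.006], "twist": 0},
  {"grip": 1, "linear": [0, 0.015, 0], "twist": 0},
  {"grip": 1, "linear": [0, 0, 0], "twist": 0},
  {"grip": 1, "linear": [0, 0, 0], "twist": 0},
])

```text
clock: 8.3
eef_pos: [0.6821, -0.0345, 0.2959]
tool_rot: [0.705, -0.069, 0.043, -0.705]
ft_force: [-0.2, 0.2, -1.3]
grip_width: 0.0067
```

>>> move_arm([
  {"grip": 1, "linear": [0, 0.008, 0], "twist": 0},
  {"grip": 1, "linear": [0, 0, 0], "twist": 0},
  {"grip": 1, "linear": [0, 0.008, 0], "twist": 0},
  {"grip": 1, "linear": [0, 0, 0], "twist": 0},
  {"grip": 1, "linear": [0, 0, 0], "twist": 0},
])

```text
clock: 8.8
eef_pos: [0.6822, -0.0344, 0.2929]
tool_rot: [0.705, -0.069, 0.043, -0.705]
ft_force: [-0.1, -0.8, -1.7]
grip_width: 0.0074
```

```bash
python3 - <<'E'
from h import *
go([.681,-.0345,.290],(.152,.988)); print(np.round(bot.get_obs()['joint_pos'],3))
E
```

```text
t 8.8 pos [ 0.6822 -0.0344  0.2929] F [-0.15 -0.82 -1.72] w 0.0074 toolz [ 0.157  0.988 -0.004] tooly [-0.036  0.002 -0.999]
twist deg -0.32103758272506916 units -0.0028015814205980634
shift(m) [-0.0011  0.0029 -0.0003] units(after twist axes) [-0.0055  0.0147 -0.0013]
[-0.051  0.69   0.866  1.783  0.     0.108]
```

>>> move_arm([
  {"grip": 1, "linear": [-0.002, 0.006, 0], "twist": 0},
  {"grip": 1, "linear": [0, 0, 0], "twist": 0},
  {"grip": 1, "linear": [0, 0.006, 0], "twist": 0},
  {"grip": 1, "linear": [0, 0, 0], "twist": 0},
  {"grip": 1, "linear": [0, 0, 0], "twist": 0},
])

```text
clock: 9.3
eef_pos: [0.6815, -0.0343, 0.2904]
tool_rot: [0.705, -0.069, 0.043, -0.705]
ft_force: [-0.1, -0.0, -1.8]
grip_width: 0.007
```

>>> move_arm([
  {"grip": 1, "linear": [0, 0.006, 0], "twist": 0},
  {"grip": 1, "linear": [0, 0, 0], "twist": 0},
  {"grip": 1, "linear": [0, 0.006, 0], "twist": 0},
  {"grip": 1, "linear": [0, 0, 0], "twist": 0},
  {"grip": 1, "linear": [0, 0, 0], "twist": 0},
])

```text
clock: 9.8
eef_pos: [0.6814, -0.0343, 0.2898]
tool_rot: [0.705, -0.068, 0.044, -0.705]
ft_force: [-0.4, -0.0, -0.1]
grip_width: 0.0073
```

Contact (force rose from −1.8 to −0.1 N). Slide along the bar with a slight downward bias.

>>> move_arm([
  {"grip": 1, "linear": [0, 0.005, 0.012], "twist": 0},
  {"grip": 1, "linear": [0, 0.005, 0.012], "twist": 0},
  {"grip": 1, "linear": [0, 0.005, 0.012], "twist": 0},
  {"grip": 1, "linear": [0, 0.005, 0.012], "twist": 0},
  {"grip": 1, "linear": [0, 0.003, 0], "twist": 0},
])

```text
clock: 10.3
eef_pos: [0.682, -0.0291, 0.2894]
tool_rot: [0.708, -0.068, 0.047, -0.702]
ft_force: [-2.4, 0.3, 2.9]
grip_width: 0.0069
```

```bash
python3 - <<'E'
from h import *
go([.6866-.152*.005,-.005,.2815],(.152,.988))
E
```

```text
t 10.3 pos [ 0.682  -0.0291  0.2894] F [-2.39  0.32  2.86] w 0.0069 toolz [ 0.161  0.987 -0.011] tooly [-0.03  -0.006 -1.   ]
twist deg -0.5421560063599966 units -0.004731203685222629
shift(m) [0.0004 0.0076 0.0245] units(after twist axes) [0.0018 0.0379 0.1225]
```

>>> move_arm([
  {"grip": 1, "linear": [0, 0.001, 0.018], "twist": -0.002},
  {"grip": 1, "linear": [0, 0.002, 0.018], "twist": -0.002},
  {"grip": 1, "linear": [0, 0.002, 0.018], "twist": 0},
  {"grip": 1, "linear": [0, 0.002, 0.018], "twist": 0},
  {"grip": 1, "linear": [0, 0.002, 0], "twist": 0},
])

```text
clock: 10.8
eef_pos: [0.6839, -0.0164, 0.2893]
tool_rot: [0.71, -0.065, 0.045, -0.7]
ft_force: [-2.5, -0.1, 5.5]
grip_width: 0.0071
```

```bash
python3 - <<'E'
from h import *
go([.6866-.152*.005,-.005,.2815],(.152,.988))
E
```

```text
t 10.8 pos [ 0.6839 -0.0164  0.2893] F [-2.45 -0.11  5.51] w 0.0071 toolz [ 0.154  0.988 -0.016] tooly [-0.029 -0.012 -1.   ]
twist deg -0.13355879491346676 units -0.001165520358117925
shift(m) [0.0004 0.0076 0.0117] units(after twist axes) [0.0022 0.0379 0.0583]
```

>>> move_arm([
  {"grip": 1, "linear": [0, -0.003, 0.014], "twist": 0},
  {"grip": 1, "linear": [0, 0, 0.014], "twist": 0},
  {"grip": 1, "linear": [0, 0.001, 0.014], "twist": 0},
  {"grip": 1, "linear": [0, 0.002, 0], "twist": 0},
  {"grip": 1, "linear": [0, 0.002, 0], "twist": 0},
])

```text
clock: 11.3
eef_pos: [0.6861, -0.0031, 0.2839]
tool_rot: [0.708, -0.065, 0.042, -0.702]
ft_force: [-1.0, -0.1, -1.4]
grip_width: 0.0072
```

```bash
python3 - <<'E'
from h import *
go([.6866-.152*.005,-.005,.2815],(.152,.988))
E
```

```text
t 11.3 pos [ 0.6861 -0.0031  0.2839] F [-1.02 -0.1  -1.39] w 0.0072 toolz [ 0.15   0.989 -0.011] tooly [-0.033 -0.006 -0.999]
twist deg 0.07605428028336574 units 0.000663698800589669
shift(m) [ 0.0001  0.0024 -0.0019] units(after twist axes) [ 0.0004  0.0122 -0.0093]
```

It dropped into the notch (z 284, unloaded). Lower until seated.

>>> move_arm([
  {"grip": 1, "linear": [0, 0.007, -0.005], "twist": 0},
  {"grip": 1, "linear": [0, 0, 0], "twist": 0},
  {"grip": 1, "linear": [0, 0.006, 0], "twist": 0},
  {"grip": 1, "linear": [0, 0, 0], "twist": 0},
  {"grip": 1, "linear": [0, 0, 0], "twist": 0},
])

```text
clock: 11.8
eef_pos: [0.6856, -0.004, 0.2818]
tool_rot: [0.708, -0.065, 0.042, -0.702]
ft_force: [-1.3, 0.5, -0.8]
grip_width: 0.007
```

>>> move_arm([
  {"grip": 1, "linear": [0, 0.004, 0], "twist": 0},
  {"grip": 1, "linear": [0, 0, 0], "twist": 0},
  {"grip": 0.5, "linear": [0, 0, 0], "twist": 0},
  {"grip": 0.5, "linear": [0, 0, 0], "twist": 0},
  {"grip": 0.5, "linear": [0, 0, 0], "twist": 0},
])

```text
clock: 12.3
eef_pos: [0.6861, -0.0043, 0.2815]
tool_rot: [0.708, -0.064, 0.043, -0.702]
ft_force: [0.7, -0.9, 0.5]
grip_width: 0.0426
```

>>> move_arm([
  {"grip": 0.5, "linear": [0, 0, 0], "twist": 0},
  {"grip": 0.5, "linear": [0, 0, 0], "twist": 0},
  {"grip": 0.5, "linear": [0, 0, 0], "twist": 0},
  {"grip": 0.5, "linear": [0, 0, 0], "twist": 0},
  {"grip": 0.5, "linear": [0, 0, 0], "twist": 0},
])

```text
clock: 12.8
eef_pos: [0.6862, -0.0044, 0.2812]
tool_rot: [0.708, -0.064, 0.043, -0.702]
ft_force: [0.3, 0.4, 0.3]
grip_width: 0.0426
```

```bash
python3 - <<'E'
from h import *
b,db=grab('side')
go([.63,0,.36],(.152,.988))
cv2.imwrite('pics/s5.png',cv2.resize(b[130:290,130:290],None,fx=3.5,fy=3.5,interpolation=cv2.INTER_CUBIC))
E
```

```text
t 12.85 pos [ 0.6863 -0.0044  0.2812] F [-0.42  0.32 -0.07] w 0.0425 toolz [ 0.151  0.989 -0.011] tooly [-0.031 -0.006 -1.   ]
twist deg 0.051560174063654686 units 0.0004499474001560793
shift(m) [-0.0586 -0.077  -0.005 ] units(after twist axes) [-0.293  -0.3851 -0.025 ]
```

View pics/s5.png

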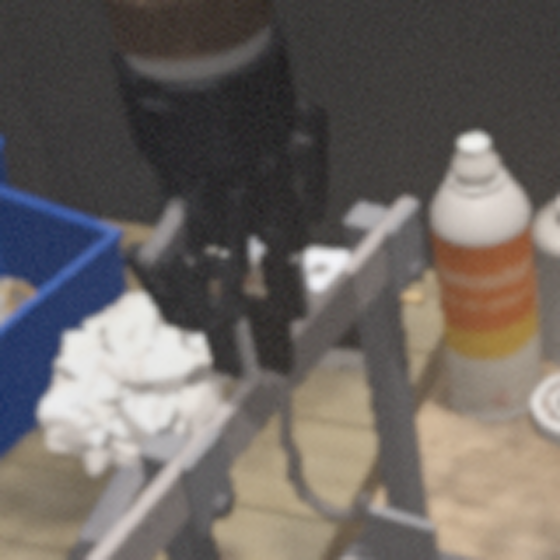

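Hook hangs in the notch (crop (255,360)), curl to the robot (320,510). Back off straight up, and measure the gripper's body size from the depth picture, since it may foul the shank later.

>>> move_arm([
  {"grip": 0.5, "linear": [-0.002, -0.06, -0.001], "twist": 0},
  {"grip": 0.5, "linear": [-0.003, -0.1, -0.001], "twist": 0},
  {"grip": 0.5, "linear": [-0.004, -0.12, 0], "twist": 0},
  {"grip": 0.2, "linear": [-0.15, 0, 0], "twist": 0},
  {"grip": 0, "linear": [-0.2, 0, 0], "twist": 0},
])

```text
clock: 13.35
eef_pos: [0.6266, 0.0059, 0.3342]
tool_rot: [0.708, -0.064, 0.044, -0.702]
ft_force: [0.1, -0.0, 0.5]
grip_width: 0.0704
```

```bash
python3 - <<'E'
from h import *
b,db=load('side')
_,db=bot.camera('side')
o=bot.get_obs();T=R.from_quat(o['tool_rot']).as_matrix();p=np.array(o['eef_pos'])
Q=pts('side',db);L=(Q-p)@T
m=(np.abs(L[...,0])<.09)&(np.abs(L[...,2])<.09)&(L[...,1]<0.0)&(L[...,1]>-.22)
q=L[m]
for y in np.arange(-.2,0,.01):
    k=(q[:,1]>y)&(q[:,1]<y+.01)
    if k.sum()>5: print(round(y,2),k.sum(),'x',np.round(np.percentile(q[k,0],[1,99])*1000),'z',np.round(np.percentile(q[k,2],[1,99])*1000))
go([.5105,-.1005,.2],(.233,.972))
# hook
X=Q;m=((X>(.6,-.05,.16))&(X<(.74,.05,.33))).all(-1);q=X[m];xr=(q[:,0]-.6867-.157*q[:,1])*.988;yr=q[:,1]
for lo in np.arange(.16,.33,.01):
    k=(q[:,2]>lo)&(q[:,2]<lo+.01)&(xr>-.08)&(xr<.05)&(abs(yr+.005)<.02)
    if .23<lo<.27:k&=(xr<-.006)
    if k.sum()>2: print(round(lo,2),k.sum(),np.round(np.percentile(xr[k],[2,25,50,75,98])*1000,1),np.round(np.median(q[k,1]),4))
E
```

```text
-0.2 324 x [-29.  28.] z [-12.  36.]
-0.19 246 x [-28.  31.] z [-15.  36.]
-0.18 457 x [-31.  37.] z [-23.  37.]
-0.17 346 x [-31.  31.] z [-14.  39.]
-0.16 322 x [-31.  32.] z [-13.  39.]
-0.15 311 x [-31.  33.] z [-13.  38.]
-0.14 289 x [-31.  30.] z [-13.  38.]
-0.13 101 x [-26.  18.] z [12. 39.]
-0.12 330 x [-6. 19.] z [-63.  69.]
-0.11 385 x [-12.  19.] z [-65.  70.]
-0.1 317 x [-12.  19.] z [-66.  70.]
-0.09 332 x [-10.  20.] z [-65.  69.]
-0.08 282 x [-10.  21.] z [-66.  69.]
-0.07 267 x [-7. 20.] z [-66.  68.]
-0.06 156 x [-6. 19.] z [-61.  67.]
-0.05 112 x [-4. 19.] z [-43.  50.]
-0.04 143 x [-3. 19.] z [-45.  50.]
-0.03 137 x [-3. 20.] z [-41.  51.]
-0.02 103 x [-2. 19.] z [-41.  48.]
-0.01 14 x [ 2. 15.] z [-38.  42.]
t 13.4 pos [0.6162 0.0069 0.3328] F [-0.03  0.46 -3.47] w 0.077 toolz [ 0.151  0.988 -0.012] tooly [-0.043 -0.006 -0.999]
twist deg 4.766484741551218 units 0.04159542624306986
shift(m) [-0.0724  0.1378 -0.127 ] units(after twist axes) [-0.3619  0.6891 -0.6348]
0.17 35 [-38.8 -29.7 -24.5 -19.  -13.4] 0.0015
0.18 58 [-44.8 -36.4 -16.  -10.3  -6.4] 0.0003
0.19 39 [-48.1 -45.2  -8.6  -5.3  -1.2] -0.0001
0.2 22 [-9.8 -8.4 -6.9 -5.7 -2.7] -0.0013
0.21 19 [-8.2 -6.9 -6.1 -4.9 -1. ] -0.0025
0.22 17 [-8.4 -6.6 -5.1 -3.9 -1.6] -0.0007
0.23 9 [-9.2 -8.8 -8.  -7.6 -6.7] -0.0016
0.24 14 [-11.2 -10.2  -9.5  -7.9  -6.3] -0.0001
0.25 23 [-12.2 -11.   -9.1  -7.9  -6.6] -0.0009
0.26 12 [-13.1  -9.2  -8.6  -7.   -6. ] -0.0006
0.27 67 [-14.9  -9.8  -2.2   3.7  11.5] -0.0003
0.28 59 [-15.8 -13.4  -6.2   0.9  10. ] -0.0004
0.29 61 [-18.1 -11.3  -4.8   0.7   8.7] -0.0005
0.3 76 [-17.6 -11.7  -7.   -0.6   5.9] -0.0002
0.31 19 [-12.7  -3.6  -0.4   3.3   5.9] -0.0027
```

>>> move_arm([
  {"grip": 0, "linear": [0, 0, 0], "twist": 0.0416},
  {"grip": 0, "linear": [-0.1, 0.1, -0.16], "twist": 0},
  {"grip": 0, "linear": [-0.1, 0.15, -0.16], "twist": 0},
  {"grip": 0, "linear": [-0.1, 0.15, -0.16], "twist": 0},
  {"grip": 0, "linear": [-0.09, 0.15, -0.14], "twist": 0},
])

```text
clock: 13.9
eef_pos: [0.5049, -0.0951, 0.2274]
tool_rot: [0.706, -0.093, 0.069, -0.699]
ft_force: [0.2, -0.2, 0.7]
grip_width: 0.0854
```

```bash
python3 - <<'E'
from h import *
go([.5018,-.0984,.13],(.233,.972))
E
```

```text
t 13.9 pos [ 0.5049 -0.0951  0.2274] F [ 0.23 -0.23  0.66] w 0.0854 toolz [ 0.227  0.974 -0.014] tooly [-0.035 -0.006 -0.999]
twist deg 0.3041182512910857 units 0.0026539324002184707
shift(m) [ 0.0009  0.0974 -0.0025] units(after twist axes) [ 0.0043  0.4871 -0.0126]
```

>>> move_arm([
  {"grip": 0, "linear": [0, 0.12, -0.006], "twist": 0.0026},
  {"grip": 0, "linear": [0, 0.12, -0.006], "twist": 0},
  {"grip": 0, "linear": [0, 0.12, 0], "twist": 0},
  {"grip": 0, "linear": [0, 0.08, 0], "twist": 0},
  {"grip": 0, "linear": [0, 0, 0], "twist": 0},
])

```text
clock: 14.4
eef_pos: [0.4928, -0.1014, 0.1347]
tool_rot: [0.706, -0.1, 0.071, -0.698]
ft_force: [-0.3, -0.1, 0.8]
grip_width: 0.0856
```

```bash
python3 - <<'E'
from h import *
b,db=grab('side');Q=pts('side',db)
go([.5018,-.0984,.032],(.233,.972))
q=Q[((Q>(.46,-.16,.01))&(Q<(.56,-.05,.09))).all(-1)]
r=cv2.minAreaRect((q[q[:,2]>.04][:,:2]*1000).astype(np.float32));print(r,q[:,2].max())
h=proj('side',[.656,-.0,.18]).astype(int)[0];print(h)
x,y=h
A=cv2.resize(b[y-80:y+50,x-65:x+65],None,fx=3,fy=3,interpolation=cv2.INTER_CUBIC)
B=cv2.resize(b[230:360,260:390],None,fx=3,fy=3,interpolation=cv2.INTER_CUBIC)
cv2.imwrite('pics/s6.png',np.hstack([A,B]))
E
```

```text
t 14.45 pos [ 0.4936 -0.1015  0.1358] F [0.34 0.69 1.11] w 0.0853 toolz [ 0.24   0.971 -0.016] tooly [-0.04  -0.006 -0.999]
twist deg -0.4273339161324083 units -0.0037291919209759185
shift(m) [0.0111 0.1034 0.0065] units(after twist axes) [0.0554 0.5171 0.0325]
((510.39013671875, -100.59561157226562), (64.86436462402344, 25.992090225219727), 77.67312622070312) 0.08088895094797516
[227 275]
```

View pics/s6.png

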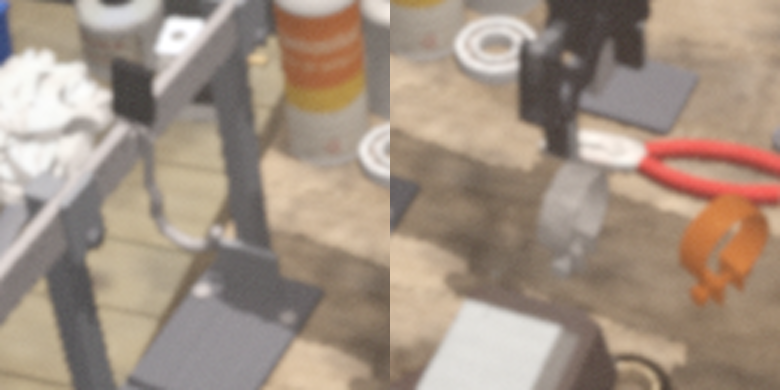

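Hook hangs in the notch, leaning slightly, curl at crop (190,240); clamp at (575,220) matches earlier position. Descend on it.

>>> move_arm([
  {"grip": 0, "linear": [0.03, 0.02, 0.016], "twist": -0.004},
  {"grip": 0, "linear": [0.02, 0.1, 0.012], "twist": 0},
  {"grip": 0, "linear": [0.004, 0.12, 0], "twist": 0},
  {"grip": 0, "linear": [0.004, 0.06, 0], "twist": 0},
  {"grip": 0, "linear": [0, 0, 0], "twist": 0},
])

```text
clock: 14.95
eef_pos: [0.5124, -0.0994, 0.0799]
tool_rot: [0.706, -0.09, 0.073, -0.698]
ft_force: [-1.2, -0.4, -0.4]
grip_width: 0.0854
```

```bash
python3 - <<'E'
from h import *
go([.5018,-.0984,.032],(.225,.974))
E
```

```text
t 14.95 pos [ 0.5124 -0.0994  0.0799] F [-1.16 -0.44 -0.37] w 0.0854 toolz [ 0.23   0.973 -0.014] tooly [-0.025 -0.009 -1.   ]
twist deg -0.2829602565202043 units -0.002469294064282659
shift(m) [-0.0095  0.0482 -0.0007] units(after twist axes) [-0.0474  0.2408 -0.0035]
```

>>> move_arm([
  {"grip": 0, "linear": [-0.03, 0.06, 0], "twist": -0.002},
  {"grip": 0, "linear": [-0.01, 0.06, 0], "twist": 0},
  {"grip": 0, "linear": [0, 0.06, 0], "twist": 0},
  {"grip": 0, "linear": [0, 0.03, 0], "twist": 0},
  {"grip": 0, "linear": [0, 0, 0], "twist": 0},
])

```text
clock: 15.45
eef_pos: [0.5091, -0.0985, 0.0417]
tool_rot: [0.707, -0.085, 0.075, -0.698]
ft_force: [0.9, 0.2, 0.4]
grip_width: 0.0854
```

```bash
python3 - <<'E'
from h import *
go([.5018,-.0984,.032],(.225,.974))
E
```

```text
t 15.45 pos [ 0.5091 -0.0985  0.0417] F [0.88 0.19 0.44] w 0.0854 toolz [ 0.225  0.974 -0.014] tooly [-0.015 -0.01  -1.   ]
twist deg 0.018234849596476407 units 0.00015912908203223635
shift(m) [-0.007   0.0098 -0.0014] units(after twist axes) [-0.0349  0.0492 -0.0071]
```

>>> move_arm([
  {"grip": 0, "linear": [-0.02, 0.025, -0.004], "twist": 0},
  {"grip": 0, "linear": [-0.017, 0.025, -0.002], "twist": 0},
  {"grip": 0, "linear": [0, 0, 0], "twist": 0},
  {"grip": 0, "linear": [0, 0, 0], "twist": 0},
  {"grip": 0, "linear": [0, 0, 0], "twist": 0},
])

```text
clock: 15.95
eef_pos: [0.502, -0.0983, 0.0325]
tool_rot: [0.707, -0.084, 0.076, -0.698]
ft_force: [-0.6, 0.4, 0.7]
grip_width: 0.0853
```

Close on the ring, then lift a little.

>>> move_arm([
  {"grip": 1, "linear": [0, 0, 0], "twist": 0},
  {"grip": 1, "linear": [0, 0, 0], "twist": 0},
  {"grip": 1, "linear": [0, 0, 0], "twist": 0},
  {"grip": 1, "linear": [0, 0, 0], "twist": 0},
  {"grip": 1, "linear": [0, 0, 0], "twist": 0},
])

```text
clock: 16.45
eef_pos: [0.5029, -0.0986, 0.0335]
tool_rot: [0.707, -0.083, 0.077, -0.698]
ft_force: [-0.2, -0.1, 0.9]
grip_width: 0.0601
```

>>> move_arm([
  {"grip": 1, "linear": [0, 0, 0], "twist": 0},
  {"grip": 1, "linear": [0, -0.03, 0], "twist": 0},
  {"grip": 1, "linear": [0, -0.08, 0], "twist": 0},
  {"grip": 1, "linear": [0, -0.12, 0], "twist": 0},
  {"grip": 1, "linear": [0, -0.12, 0], "twist": 0},
])

```text
clock: 16.95
eef_pos: [0.4994, -0.0969, 0.1016]
tool_rot: [0.707, -0.088, 0.072, -0.698]
ft_force: [-0.1, 0.4, -1.1]
grip_width: 0.0595
```

```bash
python3 - <<'E'
from h import *
b,db=grab('side');Q=pts('side',db)
u,v=proj('side',[.51,-.1,.13])[0].astype(int);print(u,v)
o=bot.get_obs();T=R.from_quat(o['tool_rot']).as_matrix();p=np.array(o['eef_pos'])
go([.61,0,.17],(.152,.988))
L=(Q-p)@T
hsv=cv2.cvtColor(b,cv2.COLOR_BGR2HSV)
m=(np.abs(L[...,0])<.05)&(np.abs(L[...,2])<.045)&(np.abs(L[...,1])<.06)&(b.min(-1)>75)
q=L[m];print(len(q))
for y in np.arange(-.05,.06,.01):
    k=(q[:,1]>y)&(q[:,1]<y+.01)
    if k.sum()>3: print(round(y,2),k.sum(),'x',np.round(np.percentile(q[k,0],[2,98])*1000),'z',np.round(np.percentile(q[k,2],[2,98])*1000))
cv2.imwrite('pics/s7.png',cv2.resize(b[v-70:v+50,u-60:u+60],None,fx=4,fy=4,interpolation=cv2.INTER_CUBIC))
E
```

```text
319 271
t 17.0 pos [ 0.5022 -0.0974  0.1059] F [ 1.2  -0.44  0.96] w 0.0603 toolz [ 0.225  0.974 -0.014] tooly [-0.016 -0.01  -1.   ]
twist deg -4.248667716617512 units -0.037076620239082494
shift(m) [ 0.0909 -0.0668  0.1118] units(after twist axes) [ 0.4544 -0.3341  0.5591]
470
-0.05 25 x [-16.  16.] z [-38.  41.]
-0.04 42 x [-15.  15.] z [-37.  37.]
-0.03 37 x [-15.   4.] z [-36.  44.]
-0.02 48 x [-15.   7.] z [-36.  44.]
-0.01 69 x [-14.  15.] z [-36.  43.]
0.0 55 x [-6. 13.] z [-29. -16.]
0.01 76 x [-7. 11.] z [-24.  15.]
0.02 63 x [-6. 10.] z [-11.  26.]
0.03 42 x [-7. 15.] z [-11.  25.]
```

View pics/s7.png

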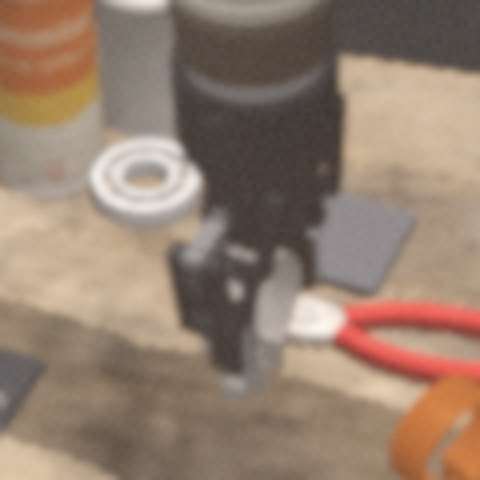

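Ring is held. Move to the pre-insert pose in front of the curl.

>>> move_arm([
  {"grip": 1, "linear": [0, -0.1, 0], "twist": -0.037},
  {"grip": 1, "linear": [0.07, -0.1, 0.12], "twist": 0},
  {"grip": 1, "linear": [0.09, -0.08, 0.14], "twist": 0},
  {"grip": 1, "linear": [0.08, -0.04, 0.12], "twist": 0},
  {"grip": 1, "linear": [0.05, 0, 0.06], "twist": 0},
])

```text
clock: 17.5
eef_pos: [0.5747, -0.0178, 0.1722]
tool_rot: [0.709, -0.059, 0.05, -0.701]
ft_force: [-0.6, 0.1, -1.6]
grip_width: 0.0602
```

```bash
python3 - <<'E'
from h import *
go([.5984,.0095,.1725],(.152,.988))
E
```

```text
t 17.5 pos [ 0.5747 -0.0178  0.1722] F [-0.56  0.1  -1.6 ] w 0.0602 toolz [ 0.154  0.988 -0.012] tooly [-0.014 -0.01  -1.   ]
twist deg -0.13160887077238043 units -0.0011485040599048856
shift(m) [ 0.0193 -0.0009  0.0306] units(after twist axes) [ 0.0964 -0.0047  0.1528]
```

>>> move_arm([
  {"grip": 1, "linear": [0.05, 0, 0.08], "twist": 0},
  {"grip": 1, "linear": [0.04, 0, 0.06], "twist": 0},
  {"grip": 1, "linear": [0, 0, 0.01], "twist": 0},
  {"grip": 1, "linear": [0, 0, 0], "twist": 0},
  {"grip": 1, "linear": [0, 0, 0], "twist": 0},
])

```text
clock: 18.0
eef_pos: [0.5983, 0.0119, 0.1703]
tool_rot: [0.709, -0.058, 0.049, -0.701]
ft_force: [-0.5, 0.1, -1.4]
grip_width: 0.0599
```

```bash
cat > see.py <<'E'
from h import *
import sys
b,db=grab('side');Q=pts('side',db)
go([.5984,.0095,.1725],(.152,.988))
# rack frame: origin at notch as seen by side cam
d=Q-np.array([.6867-.157*.004,-.004,0]);X=d[...,0]*.988-d[...,1]*.152;Y=d[...,0]*.152+d[...,1]*.988;Z=Q[...,2]
br=b.min(-1)
print('hook'); 
for lo in np.arange(.16,.32,.01):
    k=(Z>lo)&(Z<lo+.01)&(X>-.06)&(X<.02)&(np.abs(Y)<.012)
    if .23<lo<.265:k&=X<-.006
    if k.sum()>2: print(round(lo,2),k.sum(),np.round(np.percentile(X[k],[2,50,98])*1000,1),'Y',np.round(np.median(Y[k])*1000,1))
print('near tool')
for lo in np.arange(.12,.25,.01):
    k=(Z>lo)&(Z<lo+.01)&(X>-.14)&(X<-.055)&(np.abs(Y)<.06)
    if k.sum()>2: print(round(lo,2),k.sum(),'X',np.round(np.percentile(X[k],[2,50,98])*1000,1),'Y',np.round(np.percentile(Y[k],[2,50,98])*1000,1),'bright',int(np.median(br[k])))
u,v=proj('side',[.63,0,.2])[0].astype(int)
cv2.imwrite(f'pics/{sys.argv[1]}.png',cv2.resize(b[v-85:v+60,u-75:u+75],None,fx=4,fy=4,interpolation=cv2.INTER_CUBIC))
E
python3 see.py s8
```

```text
t 18.05 pos [0.5982 0.0117 0.1703] F [ 0.3   0.41 -0.98] w 0.0597 toolz [ 0.151  0.988 -0.013] tooly [-0.015 -0.011 -1.   ]
twist deg 0.03879799497797389 units 0.0003385763777689346
shift(m) [ 0.0005 -0.0022 -0.0022] units(after twist axes) [ 0.0027 -0.011  -0.0109]
hook
0.17 20 [-25.9 -20.6 -14.4] Y 1.5
0.18 34 [-19.2 -10.5  -6.4] Y 1.6
0.19 24 [-8.8 -6.3 -0.4] Y 1.4
0.2 20 [-9.6 -7.9 -2.7] Y 2.0
0.21 21 [-8.9 -6.1 -1.2] Y 1.8
0.22 17 [-8.1 -4.9 -0.9] Y 1.6
0.23 9 [-9.4 -7.1 -6.6] Y 1.3
0.24 13 [-10.8  -9.6  -6.7] Y 2.7
0.25 21 [-12.1  -9.6  -6.7] Y 1.6
0.26 14 [-13.6  -9.   -6.4] Y 2.8
0.27 63 [-14.5  -1.3  11.9] Y 3.1
0.28 61 [-16.1  -5.5   9.8] Y 2.9
0.29 65 [-17.3  -6.3   7.8] Y 3.6
0.3 78 [-18.3  -9.5   5.3] Y 2.7
0.31 26 [-11.6  -0.4   6.1] Y 1.1
near tool
0.13 18 X [-93.3 -87.  -81.7] Y [-8.1  2.5 25.5] bright 108
0.14 87 X [-93.  -84.9 -75.3] Y [-19.   11.9  26.4] bright 105
0.15 84 X [-92.9 -84.9 -70.9] Y [-15.4  -6.6  26.1] bright 127
0.16 100 X [-93.6 -81.7 -69.5] Y [-23.2 -17.5  19.6] bright 137
0.17 77 X [-99.9 -85.  -71.1] Y [-29.9 -23.7  39.5] bright 119
0.18 102 X [-100.6  -93.   -75.1] Y [-32.8 -24.9  46.5] bright 94
0.19 85 X [-100.6  -94.8  -82.7] Y [-32.   36.2  47.1] bright 64
0.2 103 X [-100.4  -93.5  -77.9] Y [-32.4 -19.6  46.7] bright 70
0.21 115 X [-101.4  -91.6  -72.1] Y [-40.  -10.9  46.5] bright 82
0.22 96 X [-103.   -99.7  -86. ] Y [-52.6  32.3  58.3] bright 55
0.23 104 X [-104.6  -99.2  -82. ] Y [-55.2  27.   58.4] bright 59
0.24 160 X [-106.   -99.9  -79.5] Y [-57.8  27.4  58.2] bright 59
```

View pics/s8.png

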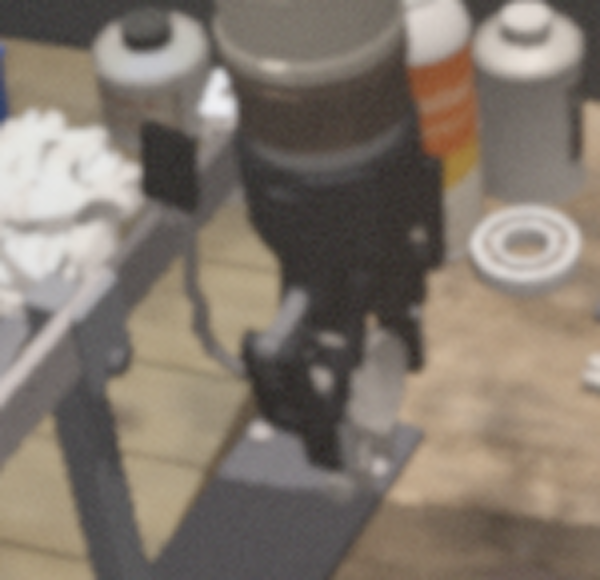

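Ring X −93…−69 (rack frame, from notch), hook tip ≈ −49; heights fit. Advance through over the tip.

>>> move_arm([
  {"grip": 1, "linear": [0.01, -0.016, -0.01], "twist": 0},
  {"grip": 1, "linear": [0.03, 0, 0], "twist": 0},
  {"grip": 1, "linear": [0.04, 0, 0], "twist": 0},
  {"grip": 1, "linear": [0.03, 0, 0], "twist": 0},
  {"grip": 1, "linear": [0, 0, 0], "twist": 0},
])

```text
clock: 18.55
eef_pos: [0.6209, 0.0036, 0.1742]
tool_rot: [0.709, -0.059, 0.05, -0.701]
ft_force: [-0.4, -0.1, -1.6]
grip_width: 0.0598
```

```bash
python3 see.py s9 | head -20
```

```text
t 18.6 pos [0.6205 0.0037 0.1741] F [ 1.47 -0.28 -0.4 ] w 0.0601 toolz [ 0.154  0.988 -0.013] tooly [-0.014 -0.011 -1.   ]
twist deg -0.14048958316515373 units -0.0012260028954931646
shift(m) [-0.0227  0.0019  0.0024] units(after twist axes) [-0.1136  0.0093  0.012 ]
hook
0.16 6 [-59.3 -56.  -49.8] Y -9.7
0.19 3 [-2.  -1.8 -1. ] Y 3.1
0.21 24 [-54.8  -7.   -2.4] Y 1.7
0.22 17 [-38.9  -5.5  -1.5] Y 2.1
0.23 9 [-10.1  -8.9  -6.3] Y 2.1
0.24 14 [-11.7  -8.8  -6.6] Y 2.0
0.25 17 [-11.7  -9.5  -6.4] Y 1.8
0.26 21 [-12.9  -9.4  -6.2] Y 2.3
0.27 62 [-14.4  -3.9  12.6] Y 3.0
0.28 59 [-16.5  -4.5   9.1] Y 2.9
0.29 65 [-17.5  -6.9   7.9] Y 3.2
0.3 82 [-18.7  -7.1   6. ] Y 2.6
0.31 16 [-11.5  -0.2   6.6] Y 0.2
near tool
0.14 53 X [-69.5 -63.3 -57.2] Y [-20.1   7.4  21.5] bright 99
0.15 67 X [-69.8 -62.4 -56. ] Y [-12.9   5.1  22.4] bright 108
```

>>> move_arm([
  {"grip": 1, "linear": [0.025, 0, 0.006], "twist": 0},
  {"grip": 1, "linear": [0.025, 0, 0.004], "twist": 0},
  {"grip": 1, "linear": [0.015, 0, 0], "twist": 0},
  {"grip": 1, "linear": [0, 0, 0], "twist": 0},
  {"grip": 1, "linear": [0, 0, 0], "twist": 0},
])

```text
clock: 19.1
eef_pos: [0.6344, 0.004, 0.1734]
tool_rot: [0.709, -0.06, 0.049, -0.701]
ft_force: [-0.2, 0.4, -1.6]
grip_width: 0.0597
```

```bash
python3 see.py s10 | head -20
```

```text
t 19.15 pos [0.6343 0.004  0.1734] F [-0.31 -0.22 -1.36] w 0.0597 toolz [ 0.154  0.988 -0.013] tooly [-0.016 -0.011 -1.   ]
twist deg -0.11288222370311526 units -0.0009850832352960737
shift(m) [-0.0363  0.0014 -0.    ] units(after twist axes) [-0.1817  0.007  -0.    ]
hook
0.16 26 [-56.7 -50.2 -35.4] Y -8.5
0.18 10 [-49.4 -46.5 -43.7] Y 2.5
0.19 17 [-53.  -49.8 -46.3] Y 1.9
0.21 25 [-56.6 -53.3 -33.7] Y -2.3
0.22 14 [-55.8  -7.8  -2.8] Y 2.4
0.23 13 [-10.5  -8.9  -6.4] Y 1.6
0.24 18 [-43.6 -10.2  -6.4] Y 2.0
0.25 19 [-12.7  -9.8  -6.6] Y 2.2
0.26 12 [-11.6  -7.8  -6.7] Y 2.5
0.27 42 [-6.4  2.5 12.1] Y 3.3
0.28 38 [-5.4  3.8 13. ] Y 3.4
0.29 38 [-4.3  4.1 11.7] Y 3.6
0.3 41 [-3.9  3.9 11.7] Y 3.2
0.31 16 [-2.8  3.8 10.9] Y 1.4
near tool
0.14 9 X [-58.1 -56.9 -55.2] Y [-9.2  9.1 11.6] bright 100
```

View pics/s10.png

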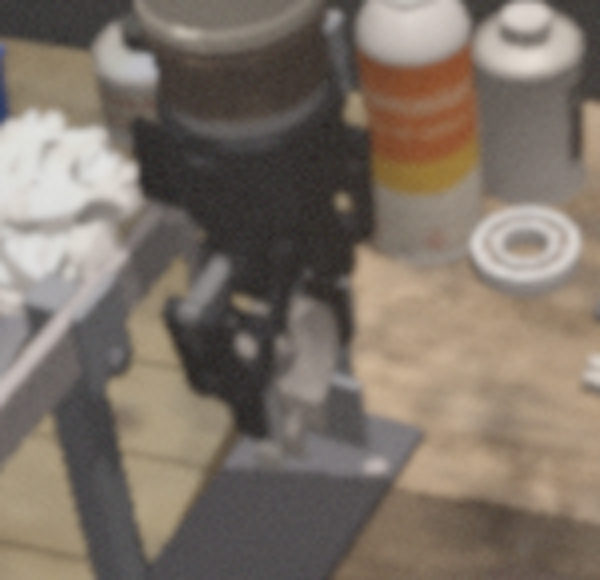

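Tip of curl is visible through the ring (crop (283,350)). Continue gently, watching force.

>>> move_arm([
  {"grip": 1, "linear": [0.012, 0, 0], "twist": 0},
  {"grip": 1, "linear": [0.012, 0, 0], "twist": 0},
  {"grip": 1, "linear": [0, 0, 0], "twist": 0},
  {"grip": 1, "linear": [0.012, 0, 0], "twist": 0},
  {"grip": 1, "linear": [0, 0, 0], "twist": 0},
])

```text
clock: 19.65
eef_pos: [0.6415, 0.0029, 0.1734]
tool_rot: [0.709, -0.06, 0.049, -0.701]
ft_force: [-1.9, 0.0, -1.3]
grip_width: 0.06
```

>>> move_arm([
  {"grip": 1, "linear": [0.012, 0, 0], "twist": 0},
  {"grip": 1, "linear": [0, 0, 0], "twist": 0},
  {"grip": 1, "linear": [0.01, 0, 0], "twist": 0},
  {"grip": 1, "linear": [0, 0, 0], "twist": 0},
  {"grip": 1, "linear": [0, 0, 0], "twist": 0},
])

```text
clock: 20.15
eef_pos: [0.6458, 0.0022, 0.1735]
tool_rot: [0.709, -0.06, 0.049, -0.701]
ft_force: [-0.7, 0.1, -1.9]
grip_width: 0.0597
```

```bash
python3 see.py s11 | head -25
```

```text
t 20.2 pos [0.6458 0.0022 0.1735] F [-1.43 -0.2  -0.23] w 0.0598 toolz [ 0.154  0.988 -0.013] tooly [-0.017 -0.011 -1.   ]
twist deg -0.1016384632234374 units -0.0008869629149580759
shift(m) [-0.048   0.0018  0.    ] units(after twist axes) [-0.2399  0.0088  0.    ]
hook
0.16 27 [-46.5 -36.5 -24. ] Y -8.1
0.18 26 [-54.6 -42.9 -33. ] Y 3.0
0.19 29 [-59.2 -50.9 -34. ] Y 3.1
0.2 5 [-59.8 -59.3 -57.4] Y 4.6
0.21 33 [-59.3 -43.2 -20.9] Y -0.3
0.22 10 [-45.  -22.5 -15.5] Y 0.5
0.24 7 [-52.  -50.2 -49.5] Y -5.4
0.25 17 [-51.3 -50.3 -49. ] Y -6.6
0.26 24 [-58.7 -52.2 -49.4] Y -8.3
0.27 57 [-59.3 -50.9  17.4] Y 2.7
0.28 25 [-51.6  12.6  19.5] Y 3.7
0.29 23 [ 7.3 13.1 18.1] Y 3.5
0.3 37 [ 8.4 13.9 19.8] Y 2.6
near tool
0.19 12 X [-62.2 -59.2 -55.5] Y [0.8 3.6 5.7] bright 93
0.2 16 X [-64.6 -62.5 -57.8] Y [1.  3.8 5.7] bright 83
0.21 15 X [-64.3 -61.9 -57.6] Y [-0.8  2.6  5.8] bright 107
0.24 43 X [-58.4 -57.  -55.1] Y [-31.6  24.3  35.2] bright 52
```

>>> move_arm([
  {"grip": 1, "linear": [-0.013, 0, 0], "twist": 0},
  {"grip": 1, "linear": [0, 0, 0], "twist": 0},
  {"grip": 1, "linear": [0, 0.015, 0], "twist": 0},
  {"grip": 1, "linear": [0, 0.015, 0], "twist": 0},
  {"grip": 1, "linear": [0, 0, 0], "twist": 0},
])

```text
clock: 20.7
eef_pos: [0.6431, 0.0025, 0.1671]
tool_rot: [0.709, -0.06, 0.049, -0.701]
ft_force: [-0.5, 0.5, -0.5]
grip_width: 0.0596
```

```bash
python3 see.py s12 | head -25
```

```text
t 20.75 pos [0.6431 0.0025 0.1672] F [-0.59 -0.28 -0.87] w 0.0598 toolz [ 0.154  0.988 -0.013] tooly [-0.016 -0.011 -1.   ]
twist deg -0.10343152716385898 units -0.0009026103496876458
shift(m) [-0.0453 -0.0047  0.    ] units(after twist axes) [-2.265e-01 -2.330e-02  1.000e-04]
hook
0.18 23 [-53.3 -43.1 -38. ] Y 2.8
0.19 21 [-59.3 -54.1 -40.9] Y 3.3
0.2 13 [-59.6 -56.9 -42. ] Y 4.0
0.21 37 [-59.8 -45.1 -19.2] Y -0.8
0.24 14 [-54.2 -52.9 -51.4] Y -5.4
0.25 16 [-55.  -53.5 -21.2] Y -6.0
0.26 22 [-59.6 -54.1 -51.1] Y -5.8
0.27 35 [-56.7   9.   16.2] Y 3.7
0.28 26 [ 4.8 12.8 18.5] Y 3.2
0.29 32 [ 3.6 11.1 18.7] Y 3.1
0.3 43 [ 6.2 14.8 19.9] Y 2.7
0.31 6 [ 8.1 10.4 14.4] Y 1.6
near tool
0.17 5 X [-56.6 -55.6 -55.1] Y [32.7 33.6 35.9] bright 102
0.18 10 X [-56.4 -55.5 -55.1] Y [-31.6  33.6  37.9] bright 98
0.19 16 X [-59.4 -56.8 -55.2] Y [ 2.1  5.3 37.9] bright 95
0.2 31 X [-62.8 -58.5 -55.2] Y [-13.    4.6  37.8] bright 94
0.21 31 X [-60.7 -56.4 -55. ] Y [-37.2  35.3  57.9] bright 65
0.22 45 X [-57.1 -56.  -55. ] Y [-59.3  37.   59.8] bright 50
0.23 48 X [-61.  -58.1 -55.1] Y [-57.9  27.6  57.2] bright 50
0.24 82 X [-61.8 -59.2 -55.1] Y [-57.5  22.6  58.6] bright 52
```

>>> move_arm([
  {"grip": 1, "linear": [0, 0.015, 0], "twist": 0},
  {"grip": 1, "linear": [0, 0.015, 0], "twist": 0},
  {"grip": 1, "linear": [0, 0.015, 0], "twist": 0},
  {"grip": 1, "linear": [0, 0, 0], "twist": 0},
  {"grip": 1, "linear": [0, 0, 0], "twist": 0},
])

```text
clock: 21.25
eef_pos: [0.6423, 0.0026, 0.1574]
tool_rot: [0.709, -0.06, 0.048, -0.701]
ft_force: [-1.9, -0.4, -0.8]
grip_width: 0.0596
```

```bash
python3 see.py s13 | head -25
```

```text
t 21.3 pos [0.6423 0.0026 0.1573] F [-1.82  0.41 -0.76] w 0.0597 toolz [ 0.153  0.988 -0.013] tooly [-0.018 -0.011 -1.   ]
twist deg -0.09616727498478453 units -0.0008392177905776349
shift(m) [-0.0447 -0.0145 -0.    ] units(after twist axes) [-2.233e-01 -7.240e-02 -1.000e-04]
hook
0.18 15 [-55.3 -46.5 -42.9] Y 2.8
0.19 23 [-59.1 -53.2 -45.3] Y 4.3
0.2 38 [-59.3 -45.2 -21.8] Y 0.5
0.21 5 [-59.9 -58.1 -57.9] Y 3.0
0.23 14 [-54.6 -53.6 -52.4] Y -5.3
0.24 20 [-59.2 -54.2 -51.9] Y -8.3
0.25 19 [-59.9 -54.1 -51.1] Y -4.6
0.26 5 [-59.6 -56.6 -54.5] Y 9.6
0.27 26 [ 4.8 10.1 17.7] Y 3.1
0.28 32 [ 4.4 11.6 18.8] Y 3.4
0.29 32 [ 4.4 12.1 19.4] Y 3.3
0.3 41 [ 5.4 12.6 19.8] Y 2.7
0.31 7 [ 7.6  9.2 13.6] Y 0.0
near tool
0.16 8 X [-56.8 -55.9 -55.3] Y [-32.8  32.2  36.5] bright 100
0.17 21 X [-57.2 -56.2 -55.1] Y [-35.3  30.9  36.4] bright 96
0.18 13 X [-57.7 -56.2 -55.2] Y [-30.   32.9  35.6] bright 96
0.19 24 X [-61.3 -56.3 -55. ] Y [-32.6   4.6  36.6] bright 91
0.2 47 X [-63.2 -57.2 -55.2] Y [-38.6   6.3  58.4] bright 71
0.21 73 X [-62.4 -56.4 -55.1] Y [-57.1   4.5  59. ] bright 50
0.22 59 X [-62.5 -57.2 -55.1] Y [-57.4  32.2  58.7] bright 51
```

>>> move_arm([
  {"grip": 1, "linear": [0, 0.012, 0], "twist": 0},
  {"grip": 1, "linear": [0, 0, 0], "twist": 0},
  {"grip": 1, "linear": [0, 0.012, 0], "twist": 0},
  {"grip": 1, "linear": [0, 0, 0], "twist": 0},
  {"grip": 1, "linear": [0, 0, 0], "twist": 0},
])

```text
clock: 21.8
eef_pos: [0.6414, 0.0027, 0.1525]
tool_rot: [0.709, -0.061, 0.048, -0.701]
ft_force: [-3.3, 1.0, 0.5]
grip_width: 0.0602
```

>>> move_arm([
  {"grip": 1, "linear": [-0.012, 0, 0], "twist": 0},
  {"grip": 1, "linear": [0, 0, 0], "twist": 0},
  {"grip": 1, "linear": [0, 0.008, 0], "twist": 0},
  {"grip": 1, "linear": [0, 0, 0], "twist": 0},
  {"grip": 1, "linear": [0, 0, 0], "twist": 0},
])

```text
clock: 22.3
eef_pos: [0.6399, 0.0029, 0.1507]
tool_rot: [0.709, -0.06, 0.049, -0.701]
ft_force: [-2.0, -0.0, -0.9]
grip_width: 0.0602
```

```bash
python3 see.py s14 | head -25
```

```text
t 22.35 pos [0.6398 0.0029 0.1507] F [-0.73 -0.04 -0.67] w 0.06 toolz [ 0.154  0.988 -0.013] tooly [-0.017 -0.011 -1.   ]
twist deg -0.09752923573883876 units -0.0008511031402982304
shift(m) [-0.0423 -0.0211 -0.0001] units(after twist axes) [-0.2115 -0.1057 -0.0003]
hook
0.18 7 [-54.2 -51.3 -47.4] Y 4.8
0.19 32 [-58.8 -49.3 -21.6] Y 1.8
0.2 20 [-59.8 -57.7 -54.8] Y 2.8
0.22 12 [-57.1 -55.5  -8.8] Y -2.3
0.23 22 [-57.9 -55.6  -7.2] Y -6.9
0.24 14 [-58.6 -56.5 -54.8] Y -3.4
0.25 7 [-59.6 -56.5 -55.1] Y -0.1
0.27 31 [ 1.6  9.4 16.1] Y 2.8
0.28 32 [ 1.8  8.5 16.7] Y 3.2
0.29 37 [ 1.6  9.7 17.9] Y 2.9
0.3 48 [ 2.  10.2 18.7] Y 2.9
0.31 11 [ 2.2  6.9 13.9] Y 1.0
near tool
0.15 6 X [-58.1 -57.  -55.5] Y [-29.   33.5  36.2] bright 103
0.16 29 X [-59.7 -57.6 -55.2] Y [-36.6  31.5  42.2] bright 94
0.17 31 X [-59.6 -57.8 -55.4] Y [-36.6  30.1  38.7] bright 89
0.18 30 X [-59.2 -57.  -55.3] Y [-34.7  33.   44.1] bright 79
0.19 30 X [-61.3 -57.7 -55.3] Y [-35.8   5.1  53.2] bright 82
0.2 108 X [-61.9 -58.5 -55.4] Y [-57.1   6.5  58.5] bright 57
0.21 63 X [-63.9 -58.1 -55.3] Y [-57.   28.9  58.5] bright 49
0.22 109 X [-64.6 -59.7 -55.3] Y [-58.6  20.1  58.3] bright 49
```

>>> move_arm([
  {"grip": 1, "linear": [0, 0.008, 0], "twist": 0},
  {"grip": 1, "linear": [0, 0, 0], "twist": 0},
  {"grip": 1, "linear": [0, 0.006, 0], "twist": 0},
  {"grip": 1, "linear": [0, 0, 0], "twist": 0},
  {"grip": 1, "linear": [0, 0, 0], "twist": 0},
])

```text
clock: 22.85
eef_pos: [0.64, 0.0029, 0.1488]
tool_rot: [0.709, -0.06, 0.049, -0.701]
ft_force: [-1.0, -0.3, 0.5]
grip_width: 0.0602
```

Bearing on the curl now. Open the fingers.

>>> move_arm([
  {"grip": 0.15, "linear": [0, 0, 0], "twist": 0},
  {"grip": 0, "linear": [0, 0, 0], "twist": 0},
  {"grip": 0, "linear": [0, 0, 0], "twist": 0},
  {"grip": 0, "linear": [0, 0, 0], "twist": 0},
  {"grip": 0, "linear": [0, 0, 0], "twist": 0},
])

```text
clock: 23.35
eef_pos: [0.6387, 0.0031, 0.1484]
tool_rot: [0.709, -0.061, 0.048, -0.701]
ft_force: [-3.3, 0.3, 0.6]
grip_width: 0.0854
```

```bash
python3 see.py s15 | head -30
```

```text
t 23.4 pos [0.6387 0.0031 0.1484] F [-4.07  1.13  0.6 ] w 0.0854 toolz [ 0.153  0.988 -0.013] tooly [-0.019 -0.01  -1.   ]
twist deg -0.08228464822217371 units -0.0007180690176611149
shift(m) [-0.0412 -0.0234 -0.0002] units(after twist axes) [-0.2062 -0.1171 -0.0008]
hook
0.18 21 [-51.8 -42.9 -19.2] Y 0.9
0.19 48 [-56.9 -30.7 -18. ] Y 2.4
0.2 14 [-57.2 -55.8 -51.5] Y 2.0
0.21 3 [-55.9 -55.3  -9.5] Y 3.0
0.22 24 [-59.  -56.7  -8.2] Y -1.4
0.23 23 [-59.  -57.4  -7.2] Y -5.5
0.24 18 [-59.5 -57.1 -24.5] Y -2.6
0.27 30 [-0.7  8.5 16. ] Y 3.3
0.28 33 [ 0.9  7.2 16.3] Y 3.7
0.29 29 [ 0.9  9.6 16.5] Y 3.4
0.3 57 [-0.7  8.8 16.9] Y 3.2
0.31 11 [ 0.1  5.2 15. ] Y 0.6
near tool
0.16 19 X [-60.9 -58.  -55.3] Y [-48.4  45.7  53.6] bright 89
0.17 37 X [-60.1 -57.9 -55.2] Y [-48.9  46.1  56. ] bright 76
0.18 38 X [-59.8 -58.1 -55.4] Y [-47.2  44.5  57. ] bright 85
0.19 33 X [-60.4 -57.7 -55.1] Y [-51.2   5.5  53.9] bright 86
0.2 55 X [-62.1 -59.1 -55.5] Y [-54.4  42.5  57.5] bright 67
0.21 53 X [-63.8 -59.  -55.3] Y [-51.8  43.3  54. ] bright 55
0.22 93 X [-65.3 -60.3 -55.3] Y [-57.5  31.3  45.1] bright 55
0.23 103 X [-65.1 -62.6 -56.1] Y [-58.8  -0.9  37.3] bright 46
0.24 122 X [-66.6 -60.  -56. ] Y [-57.8  19.8  58.2] bright 46
```

>>> move_arm([
  {"grip": 0, "linear": [-0.015, 0, 0], "twist": 0},
  {"grip": 0, "linear": [-0.015, 0, 0], "twist": 0},
  {"grip": 0, "linear": [-0.02, 0, 0], "twist": 0},
  {"grip": 0, "linear": [-0.02, 0, 0], "twist": 0},
  {"grip": 0, "linear": [-0.02, 0, 0], "twist": 0},
])

```text
clock: 23.9
eef_pos: [0.622, 0.0057, 0.1487]
tool_rot: [0.709, -0.059, 0.05, -0.701]
ft_force: [0.3, -0.2, -0.4]
grip_width: 0.0855
```

```bash
python3 see.py s16 | head -30
```

```text
t 23.95 pos [0.6213 0.0057 0.1488] F [-0.97 -0.65 -0.14] w 0.0852 toolz [ 0.154  0.988 -0.013] tooly [-0.015 -0.011 -1.   ]
twist deg -0.1028511249573276 units -0.0008975453849427394
shift(m) [-0.0235 -0.0234 -0.0001] units(after twist axes) [-0.1177 -0.1168 -0.0004]
hook
0.18 13 [-45.3 -32.6 -27.9] Y -7.7
0.19 28 [-48.7 -41.   -1.3] Y 2.1
0.2 20 [-10.6  -6.4  -3.9] Y 1.7
0.21 19 [-8.5 -6.1 -0. ] Y 2.4
0.22 17 [-7.5 -5.3 -2.4] Y 2.2
0.23 11 [-8.8 -8.1 -6.3] Y 2.1
0.24 14 [-10.7  -9.   -6.1] Y 2.4
0.25 21 [-12.   -9.4  -6.6] Y 1.7
0.26 12 [-12.3  -9.5  -6.3] Y 1.9
0.27 58 [-14.1  -3.1  10.7] Y 3.2
0.28 59 [-15.8  -3.7  10.8] Y 3.3
0.29 60 [-16.7  -4.3   8.5] Y 3.3
0.3 73 [-17.1  -7.6   6.1] Y 2.4
0.31 19 [-12.4   0.3   6.6] Y 0.9
near tool
0.16 50 X [-77.1 -70.1 -56.3] Y [-46.7 -41.8  55. ] bright 85
0.17 106 X [-77.3 -70.1 -56.3] Y [-49.9  45.5  57. ] bright 52
0.18 80 X [-76.3 -71.1 -56.5] Y [-46.4 -40.   57.3] bright 45
0.19 73 X [-77.3 -71.7 -57. ] Y [-48.5 -41.8  56.4] bright 47
0.2 60 X [-78.9 -75.7 -61.4] Y [-57.5  -3.5  57. ] bright 59
0.21 70 X [-79.7 -75.7 -63.3] Y [-59.3  37.3  55.6] bright 55
0.22 126 X [-81.5 -75.4 -61.3] Y [-59.2  34.3  46.9] bright 58
0.23 97 X [-81.8 -77.6 -63. ] Y [-59.1  -3.5  36.8] bright 47
0.24 120 X [-83.9 -77.1 -71.9] Y [-58.   21.3  57.3] bright 46
```

Hook swung back to its hanging pose with the grip at the same height. Retreat fully and look.

>>> move_arm([
  {"grip": 0, "linear": [-0.05, 0, 0], "twist": 0},
  {"grip": 0, "linear": [-0.12, 0, 0], "twist": 0},
  {"grip": 0, "linear": [-0.2, 0, 0], "twist": 0},
  {"grip": 0, "linear": [-0.2, -0.1, 0], "twist": 0},
  {"grip": 0, "linear": [0, -0.1, 0], "twist": 0},
])

```text
clock: 24.45
eef_pos: [0.5021, 0.0239, 0.1865]
tool_rot: [0.709, -0.062, 0.047, -0.7]
ft_force: [1.8, -1.3, -0.3]
grip_width: 0.0854
```

>>> move_arm([
  {"grip": 0, "linear": [0, 0, 0], "twist": 0},
  {"grip": 0, "linear": [0, 0, 0], "twist": 0},
  {"grip": 0, "linear": [0, 0, 0], "twist": 0},
  {"grip": 0, "linear": [0, 0, 0], "twist": 0},
  {"grip": 0, "linear": [0, 0, 0], "twist": 0},
])

```text
clock: 24.95
eef_pos: [0.5045, 0.0239, 0.1876]
tool_rot: [0.709, -0.06, 0.05, -0.701]
ft_force: [-0.3, 0.2, 0.5]
grip_width: 0.0859
```

```bash
python3 see.py s17; python3 - <<'E'
from h import *
b,db=load('side');Q=pts('side',db);d=Q-np.array([.6861,-.004,0]);X=d[...,0]*.988-d[...,1]*.152;Y=d[...,0]*.152+d[...,1]*.988;Z=Q[...,2]
k=(X>-.055)&(X<-.008)&(np.abs(Y)<.04)&(Z>.10)&(Z<.21)
for n,v in (('X',X),('Y',Y),('Z',Z)): print(n,np.round(np.percentile(v[k],[1,50,99])*1000,1))
E
```

```text
t 25.0 pos [0.5044 0.0239 0.1874] F [-0.39  0.76  0.44] w 0.0855 toolz [ 0.154  0.988 -0.013] tooly [-0.016 -0.011 -1.   ]
twist deg -0.14752357350945333 units -0.0012873860410239234
shift(m) [0.0953 0.0136 0.0003] units(after twist axes) [0.4765 0.068  0.0014]
hook
0.17 10 [-40.5 -36.  -30.9] Y 3.3
0.18 167 [-44.3 -22.3  -5.6] Y 2.4
0.19 35 [-49.3  -8.8  -2.1] Y 1.9
0.2 20 [-10.2  -7.1  -3. ] Y 1.7
0.21 23 [-9.  -5.5 -0.6] Y 2.0
0.22 17 [-8.1 -5.1 -1.9] Y 2.2
0.23 10 [-9.7 -8.1 -7.1] Y 2.1
0.24 16 [-10.7  -7.7  -6.1] Y 1.9
0.25 16 [-12.1 -10.4  -7.3] Y 1.6
0.26 17 [-13.1  -9.8  -6.2] Y 2.2
0.27 56 [-15.1  -3.6   9.7] Y 3.2
0.28 68 [-15.8  -5.7  10.7] Y 3.2
0.29 65 [-18.2  -5.7   8.2] Y 2.7
0.3 85 [-18.8  -8.1   6.4] Y 2.2
0.31 16 [-7.6  1.3  5.8] Y 0.3
near tool
X [-45.8 -20.1  -8.2]
Y [-28.6   6.1  31.9]
Z [107.4 166.2 200.8]
```

View pics/s17.png

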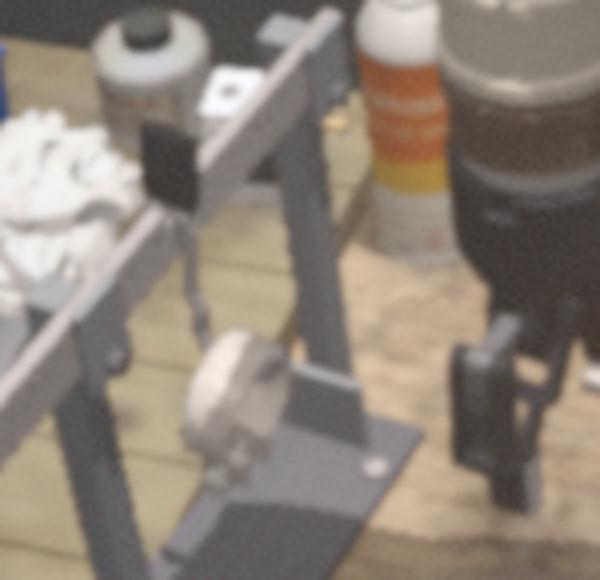

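The clamp hangs on the curl, ears down (crop (235,410)); hook in the notch; gripper clear. Let it settle, check stillness numerically, and hand in.

>>> move_arm([
  {"grip": 0, "linear": [0, 0, 0], "twist": 0},
  {"grip": 0, "linear": [0, 0, 0], "twist": 0},
  {"grip": 0, "linear": [0, 0, 0], "twist": 0},
  {"grip": 0, "linear": [0, 0, 0], "twist": 0},
  {"grip": 0, "linear": [0, 0, 0], "twist": 0},
])

```text
clock: 25.5
eef_pos: [0.5045, 0.0237, 0.186]
tool_rot: [0.709, -0.061, 0.049, -0.7]
ft_force: [-0.4, -0.5, -0.6]
grip_width: 0.0854
```

>>> move_arm([
  {"grip": 0, "linear": [0, 0, 0], "twist": 0},
  {"grip": 0, "linear": [0, 0, 0], "twist": 0},
  {"grip": 0, "linear": [0, 0, 0], "twist": 0},
  {"grip": 0, "linear": [0, 0, 0], "twist": 0},
  {"grip": 0, "linear": [0, 0, 0], "twist": 0},
])

```text
clock: 26.0
eef_pos: [0.5046, 0.0237, 0.1863]
tool_rot: [0.709, -0.061, 0.049, -0.701]
ft_force: [-0.5, -1.1, -0.5]
grip_width: 0.0857
```

```bash
python3 - <<'E'
from h import *
def s():
    b,db=bot.camera('side');Q=pts('side',db);d=Q-np.array([.6861,-.004,0]);X=d[...,0]*.988-d[...,1]*.152;Y=d[...,0]*.152+d[...,1]*.988;Z=Q[...,2]
    k=(X>-.055)&(X<-.008)&(np.abs(Y)<.04)&(Z>.10)&(Z<.21);g=(np.abs(X)<.03)&(np.abs(Y)<.012)&(Z>.275)
    print(np.round([X[k].mean()*1e3,Y[k].mean()*1e3,Z[k].mean()*1e3,X[g].mean()*1e3,Z[g].max()*1e3],2));return b.astype(float)
a=s();
for _ in range(4): b=s()
x=np.abs(cv2.blur(b,(5,5))-cv2.blur(a,(5,5)));u,v=proj('side',[.66,0,.17])[0].astype(int)
print('change near clamp',x[v-30:v+40,u-30:u+30].max(),'elsewhere',x[300:,:100].max())
bot.job_done();print('done')
E
```

```text
[-21.1    5.49 157.81  -5.35 312.23]
[-21.08   5.49 157.89  -5.47 312.9 ]
[-21.04   5.43 157.81  -5.27 313.08]
[-21.06   5.52 157.84  -5.42 312.35]
[-21.08   5.5  157.8   -5.51 311.7 ]
change near clamp 1.5600000000000023 elsewhere 3.1600000000000037
the job is handed in; nothing more can be done
done
```

The job is done and handed in at about 26 s. The hook sits in the bar's notch and the pipe clamp hangs on its lower curl, bolt ears down.

- **Hook:** I lifted it off the stand (first pinch too high, so I re-gripped lower), hung it on the bar and slid it about 30 mm. It pressed with about 7 N at most until it dropped into the notch near y = −4 mm, and I let go there.
- **Clamp:** I pinched the ring off-centre to keep the gripper away from the hook's shank. The gripper still pushed the hook's grip lightly, about 4 N at the wrist, while I lowered the ring. The hook swung back to its hanging pose when I backed away.
- **Last checks:**
  - Hook: the grip centre is about 291 mm up and about 5 mm from the bar's plane, and the hook leans about 7°.
  - Clamp: the ring centre is about 24 mm below the curl floor.
  - Stillness: five frames over 0.25 s showed no movement beyond noise.
  - Gripper: it is open and well clear.
- **Not checked:** I never measured the hook-on-rack force directly, only inferred it from the wrist reading. I did not measure the pliers, spanner, bearing or tape roll afterwards, but I planned the moves to keep clear of them. No check failed.

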